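Find the lid that snaps onto the marble tub

ROBOT

A 6-joint arm with a two-finger parallel gripper is mounted at the origin on a cart in front of the work surface, level with it; the furniture and walls round the work are solid. World frame = base frame: x ahead of the robot, y to its left, z up, the work surface at z = 0. Lengths are in m, angles in rad, forces in N, time in s.
With the tool pointing down it reaches from about 0.35 to 0.975 m from the base axis. Payload 7.1 kg.
Tool frame: the origin (TCP) lies on the centre line of the jaws, within the pads' length; the fingertips stand 11 mm ahead of it and the grasp point (between the pads) lies 8 mm behind it (env.nose_length is the distance from the TCP to the fingertips, in m); z points along the fingers, y is the direction in which the jaws open and shut (so a half turn about z gives the same grasp; the last joint's range is limited). The gripper opens to 88 mm and grips with 3 to 60 N. Pads are 20 mm wide; open, the fingers measure 115 mm over their backs; the gripper's body (75 mm by 178 mm) begins 61 mm behind the grasp point.
Start: joints at [-0.019, 0.423, 1.63, -0, 1.089, -0.019], TCP at [0.625, 0, 0.234] pointing down, gripper open.
Joint ranges: [-3, 3], [-0.9, 2.11], [0.09, 2.58], [-1.31, 4.45], [0.11, 2.69], [-2.54, 2.54]. Speed limits (rad/s): [2.39, 2.39, 3.01, 3.14, 3.14, 3.14].

INTERFACE

Orientations are given as a unit quaternion [w, x, y, z].
In Python, from rig import get_obs, read_camera, ticket, env gives the robot as it stands. The module is installed in compiled form; this text tells all that it offers.
- The arm moves only by the shell command python3 -m jog 'ROWS'. ROWS is JSON, a list of rows, each an object of numbers: "dx", "dy", "dz": the shift along the world's x, y, z in m; "rx", "ry", "rz": the turn, a rotation vector about the world's x, y, z in rad; "jaw": the closure in counts, from 0 (fully open) to 255 (shut). In form: [{"dx": .., "dy": .., "dz": .., "rx": .., "ry": .., "rz": .., "jaw": ..}, ...]. A call has 1 to 20 rows; each row shifts and turns the pose as measured when the row begins; what a row does not reach is not made up. A row lasts 1/8 s, in which the tool goes at most 62.5 mm and 10.7 degrees, less where a joint would pass 70% of its speed; a pose out of reach is approached as far as the arm can. A call is refused whole if a number of a shift passes 0.0625 or a number of a turn 0.188, either way. A call with a gripper value outside its range is refused whole. The fingers move at their own pace and stop on an object; the grip force is fixed at half the most. Time passes only in rows, so rows that do not move let the fingers close. It gives the time, the measured TCP pose, the force and the opening at its end, in the units of the state.
- get_obs(): the state, without advancing time (a new reading comes with each control period).
- read_camera(name): name is "scene" or "side" or "wrist"; returns a dict with "color" (384x512x3 uint8, blue, green, red), "fx", "fy", "cx", "cy" (pixels), "cam_to_world" (4x4, takes a point from camera to world coordinates); the wrist camera has in their place "mount" (4x4, takes a point from camera to tool coordinates, whose origin is the TCP and whose axes are the flange's). Camera axes: x right, y up, looking along -z (the intrinsics and any distortion apply to the point x, -y, -z); pixel columns grow to the right and rows downward; lengths in m; the calibration is good to about 2 mm. A picture is of the moment at which its call begins: read the wrist's pose just before it. There is no depth.
- ticket.finish_job(): hands the job in, once; it reports no verdict.
The state is a dict: "clock": time; "joint_positions": joint angles; "qd": joint speeds; "effort": joint torques, N m; "ee_pos": TCP position; "tcp_rot": TCP orientation; "wrist_force": force on the tool from outside, world axes, zero at the start; "ft_torque": the same for the moment, N m; "grip_width": finger opening in m.
Only numpy, scipy, OpenCV 4.12 (cv2) and the standard library are available. Lean on these libraries where they do the work, as an engineer would, in place of code of your own. Each camera call takes 0.05 s, during which the arm holds its last target. There are 200 camera calls.

TASK

Close up the open marble tub in the sloping display stand: one of the three look-alike blue lids in the black mesh tray snaps onto it, the other two are too tight or too wide, so try them until one clicks on and stays, pressed down evenly all round. Leave that lid snapped on and the two others lying in the tray, without shoving the other goods about.

Things in the scene. Friction and masses are not known exactly. Their poses are not given: they have to be found in the camera images.
- tub_mouth (a point): centre of the open mouth, level with the rim's top edge, of the round white marble tub in the stand. z points out of the mouth along the tub's axis (leaning 30 degrees from vertical to the stand's front), x up the slope, y level. Rim rounded, 47 mm across; the tub below the 18 mm neck 58 mm. Six sprung pips (52.4 mm across them) stand 8 mm below the rim, the seal ring's top lies 10 mm below it
- stand: plywood counter stand (104 mm wide, 110 mm deep) that holds the tub leaning forward by 30 degrees; both are fixed to the table. Origin on the table under its middle, -x is its front. The tub's mouth is 20 mm in front of the origin and 97 mm up
- lid_tray: black mesh tray, 122 mm (x) by 276 mm (y), does not move; walls 57 mm high, three partitions 48 mm high make four bays of 66 mm (y) by 114 mm (x). Origin under its centre. Bays 1 to 3 (from +y) hold one blue lid each, the fourth two small tins. Which lid lies in which bay changes every time
- bay_1 (a point): middle of the floor of the tray's first bay (+y end), 2 mm above the table; axes as the tray's. A blue lid lies here, open side down, centre within 2 mm. The lids look alike: round, 58 mm across, flat top 17 mm above the lower edge, and on it in the middle an upright round knob 20 mm across and 24 mm tall; 43 to 58 g. Only the hidden inside differs
- bay_2 (a point): the same for the second bay, with a lid too. How the fitting lid behaves: its lower edge slides 6 to 7 mm down over the rim, then takes 8 to 18 N along the tub's axis (more if it is off-centre or crooked) to pass the pips, and clicks. Home, its lower edge is 13 mm below the rim's top edge (it can go no farther than 14 mm), and it holds against a pull of at least 7 N
- bay_3 (a point): the same for the third bay, with a lid too. How the others behave on the tub: the tight lid stops with its lower edge on the rim; the wide one goes down until its edge lies on the seal, 10 mm below the rim (14 mm when pressed), without a click, and lifts off again freely
- seal_1 (a joint): quarter of the black seal ring on the tub's shoulder, on the tub's +x +y side (the others follow counter-clockwise, seen into the mouth): 0 = free, grows in m as it is squeezed down along the tub's axis (soft, 0.25 N per mm each, travel 5 mm). A lid snapped on all round keeps every quarter about 3 mm down by itself; a lid that only lies on it, less than 1 mm
- seal_2 (a joint): quarter 2 of the seal ring, as seal_1
- seal_3 (a joint): quarter 3 of the seal ring, as seal_1
- seal_4 (a joint): quarter 4 of the seal ring, as seal_1
- marker: blue-capped white marker pen lying flat, 19x142x20 mm, long side along y; origin under its centre
- red_die: red die, 23 mm; origin under its centre
- red_tin: flat round tin with a red lid, 38 mm across, 12 mm high; origin under its centre
- stapler: red and black stapler, 32x135x50 mm, long side along y; origin under its centre
- green_box: small green carton standing upright, 26x46x62 mm; origin under its centre

How it is judged:
By the outcome, as a careful person would: the job done as asked, in the order asked, and still so for the second after the job is handed in, with the robot touching nothing.
It also fails if it takes over 72 s, if anything falls off the work surface, if the arm or the gripper's body presses on something with over 40 N, if the wrist force passes 120 N, or if a joint passes its speed limit or range.

## Working session

There is one attempt and no reset: what is moved stays moved. The work goes in short steps, Python scripts to look and compute and a shell command to move; the robot and the scene stay as the last step left them, time stands still between calls to the robot, and variables do not carry over. Pictures are saved under pics/ and viewed, about 8 in all and at most 12, crops included, and the job is handed in when it is done.

```bash
mkdir -p pics
cat > h.py <<'E'
import numpy as np, cv2
from rig import get_obs, read_camera, ticket, env
from scipy.spatial.transform import Rotation as R
def q2R(q): return R.from_quat([q[1],q[2],q[3],q[0]]).as_matrix()
def proj(cam,P,T):
    p=np.linalg.inv(T)@np.append(P,1); return np.array([cam['cx']+cam['fx']*p[0]/-p[2], cam['cy']-cam['fy']*p[1]/-p[2]])
def ray(cam,u,v,T,z):
    d=T[:3,:3]@np.array([(u-cam['cx'])/cam['fx'],-(v-cam['cy'])/cam['fy'],-1.]); o=T[:3,3]
    return o+d*(z-o[2])/d[2]
def wristT(cam,o):
    T=np.eye(4);T[:3,:3]=q2R(o['tcp_rot']);T[:3,3]=o['ee_pos'];return T@cam['mount']
E
python3 - <<'E'
from h import *
o=get_obs();print({k:np.round(v,3).tolist() for k,v in o.items()})
for n in ['scene','side','wrist']:
    c=read_camera(n); cv2.imwrite(f'pics/{n}0.png',c['color'])
    print(n,{k:(np.round(v,3).tolist()) for k,v in c.items() if k!='color'})
cs=[cv2.imread(f'pics/{n}0.png') for n in ['scene','side']]
cv2.imwrite('pics/a.png',cs[0])
E
```

```text
{'clock': 0.0, 'joint_positions': [-0.019, 0.424, 1.631, -0.0, 1.089, -0.019], 'qd': [-0.001, -0.0, 0.001, 0.0, -0.001, 0.001], 'effort': [0.001, -54.462, -27.367, 0.064, 0.023, -0.0], 'ee_pos': [0.624, 0.0, 0.233], 'tcp_rot': [-0.001, 0.707, 0.707, -0.001], 'wrist_force': [0.486, -0.235, -0.502], 'ft_torque': [-0.029, 0.023, 0.019], 'grip_width': 0.088}
scene {'fx': 347.356, 'fy': 347.356, 'cx': 249.646, 'cy': 189.912, 'cam_to_world': [[-0.589, 0.433, -0.682, -0.003], [-0.808, -0.322, 0.493, 0.431], [-0.006, 0.842, 0.54, 0.557], [0.0, 0.0, 0.0, 1.0]]}
side {'fx': 465.0, 'fy': 465.0, 'cx': 251.306, 'cy': 197.397, 'cam_to_world': [[0.983, 0.095, -0.158, 0.354], [-0.184, 0.492, -0.851, -1.102], [-0.003, 0.865, 0.501, 0.737], [0.0, 0.0, 0.0, 1.0]]}
wrist {'fx': 321.129, 'fy': 321.129, 'cx': 257.882, 'cy': 184.997, 'mount': [[-0.001, 0.961, 0.275, 0.075], [1.0, 0.001, -0.001, 0.001], [-0.001, 0.275, -0.961, -0.151], [0.0, 0.0, 0.0, 1.0]]}
```

View pics/scene0.png

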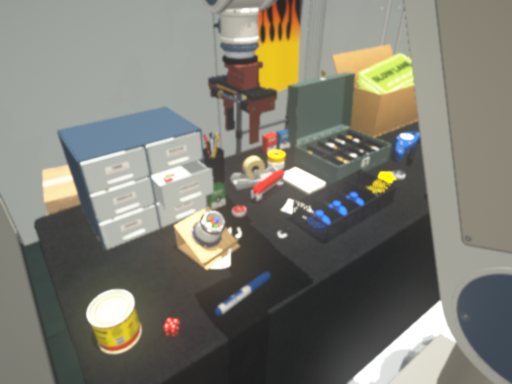

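View pics/side0.png

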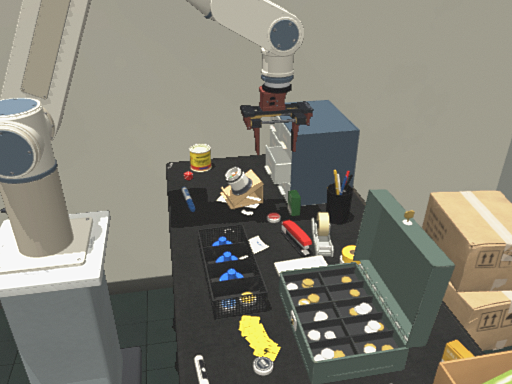

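The scene view shows the tub mouth near (209,226) and the lid knobs near (320,215), (337,207) and (355,197). In the side view the tub is near (238,176) and the lids near (222,243), (228,257) and (232,274).

Run:
```python
from h import *
for n in ['scene','side']:
    c=read_camera(n);T=c['cam_to_world'];im=c['color']
    hsv=cv2.cvtColor(im,cv2.COLOR_BGR2HSV);m=cv2.inRange(hsv,(100,150,60),(125,255,255))
    k,l,s,ce=cv2.connectedComponentsWithStats(m)
    for i in range(1,k):
        if s[i,4]>25:
            print(n,s[i],ce[i].round(1),'z=.02',ray(c,*ce[i],T,.022).round(3), 'top', ray(c,ce[i][0],s[i][1],T,.043).round(3))
    uv=(209,226) if n=='scene' else (237,174)
    print('tub',ray(c,*uv,T,.097).round(3))
    x,y=(150,180) if n=='scene' else (170,150)
    cv2.imwrite(f'pics/{n}1.png',cv2.resize(im[y:y+150,x:x+200],None,fx=2,fy=2,interpolation=cv2.INTER_CUBIC))
a=cv2.imread('pics/scene1.png');b=cv2.imread('pics/side1.png');cv2.imwrite('pics/ab.png',np.hstack([a,b]))
```

```text
scene [411 133   8  12  39] [414.8 138.4] z=.02 [ 0.592 -0.753  0.022] top [ 0.596 -0.75   0.043]
scene [396 139   5  14  34] [397.3 145. ] z=.02 [ 0.598 -0.653  0.022] top [ 0.603 -0.653  0.043]
scene [399 141  11  14  58] [404.4 146.5] z=.02 [ 0.575 -0.662  0.022] top [ 0.578 -0.658  0.043]
scene [347 192  17  14 119] [355.9 198.1] z=.02 [ 0.464 -0.267  0.022] top [ 0.465 -0.263  0.043]
scene [329 200  19  15 140] [338.6 207.1] z=.02 [ 0.464 -0.197  0.022] top [ 0.467 -0.197  0.043]
scene [315 210  16  15 113] [322.8 216.5] z=.02 [ 0.46  -0.134  0.022] top [ 0.461 -0.131  0.043]
scene [251 273  18  14 107] [259.7 279.7] z=.02 [0.387 0.125 0.022] top [0.386 0.126 0.043]
tub [0.515 0.162 0.097]
side [187 200   7  10  28] [190.1 204.2] z=.02 [0.392 0.107 0.022] top [0.392 0.096 0.043]
side [212 236  20  10 105] [221.3 241.3] z=.02 [ 0.459 -0.1    0.022] top [ 0.459 -0.106  0.043]
side [216 251  22  12 143] [226. 257.] z=.02 [ 0.462 -0.17   0.022] top [ 0.462 -0.173  0.043]
side [220 268  23  13 171] [230.5 274.7] z=.02 [ 0.463 -0.24   0.022] top [ 0.463 -0.241  0.043]
tub [0.539 0.131 0.097]
```

View pics/ab.png

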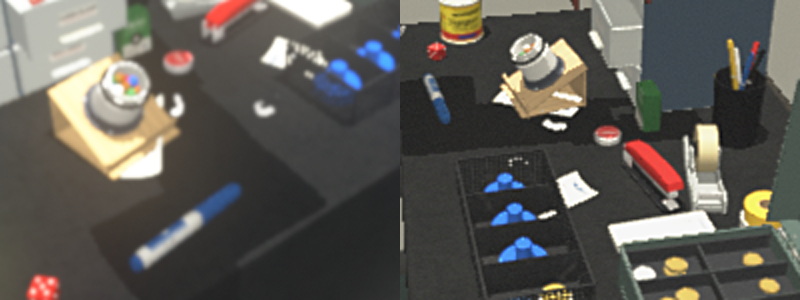

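View pics/wrist0.png

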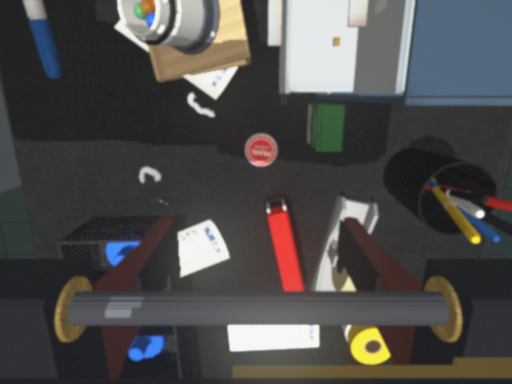

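The tub leans toward -x with a small yaw, and the stand is near (0.53, 0.14). I'll move so the wrist camera sits over the tub.

```bash
python3 -m jog '[{"dx":-0.055,"dy":0.02},{"dx":-0.05,"dy":0.02,"dz":0.02},{"dx":-0.05,"dy":0.02,"dz":0.02},{}]'
python3 - <<'E'
from h import *
o=get_obs();c=read_camera('wrist');cv2.imwrite('pics/w1.png',cv2.resize(c['color'],None,fx=1.5,fy=1.5,interpolation=cv2.INTER_CUBIC))
T=wristT(c,o);print(np.round(o['ee_pos'],4))
np.savez('w1',T=T,e=[c['fx'],c['fy'],c['cx'],c['cy']])
E
```

```text
[0.6247 0.     0.2333]validation failed for argument at $[0]...
```

View pics/w1.png

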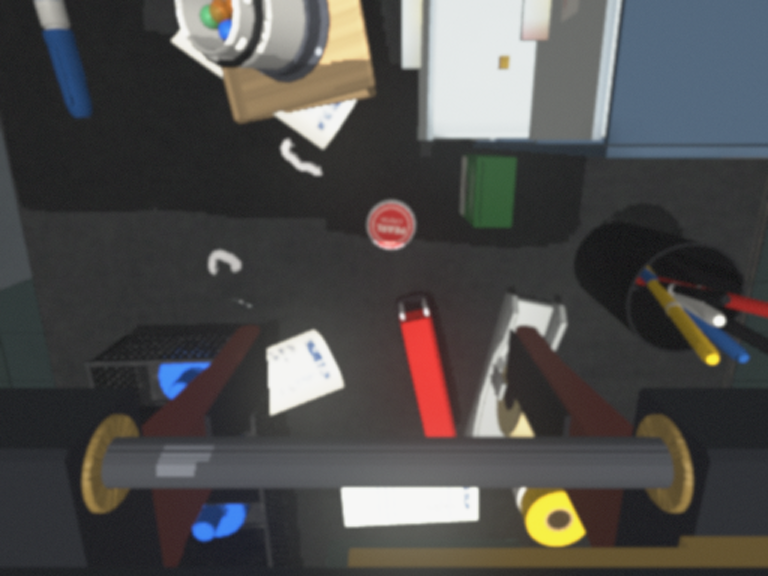

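The call was refused: every row needs all the keys. The picture is the same view as before.

```bash
python3 -m jog '[{"dx":-0.055,"dy":0.02,"dz":0,"rx":0,"ry":0,"rz":0,"jaw":0},{"dx":-0.05,"dy":0.025,"dz":0.02,"rx":0,"ry":0,"rz":0,"jaw":0},{"dx":-0.05,"dy":0.025,"dz":0.02,"rx":0,"ry":0,"rz":0,"jaw":0},{"dx":0,"dy":0,"dz":0,"rx":0,"ry":0,"rz":0,"jaw":0}]'
python3 - <<'E'
from h import *
o=get_obs();c=read_camera('wrist');cv2.imwrite('pics/w2.png',cv2.resize(c['color'],None,fx=1.5,fy=1.5,interpolation=cv2.INTER_CUBIC))
T=wristT(c,o);print(np.round(o['ee_pos'],4))
np.savez('w2',T=T,e=[c['fx'],c['fy'],c['cx'],c['cy']])
E
```

```text
clock: 0.8
ee_pos: [0.4655, 0.0711, 0.2731]
tcp_rot: [-0.001, 0.708, 0.707, -0.0]
wrist_force: [0.5, 0.6, -0.6]
grip_width: 0.0882
[0.4655 0.0711 0.2731]
```

View pics/w2.png

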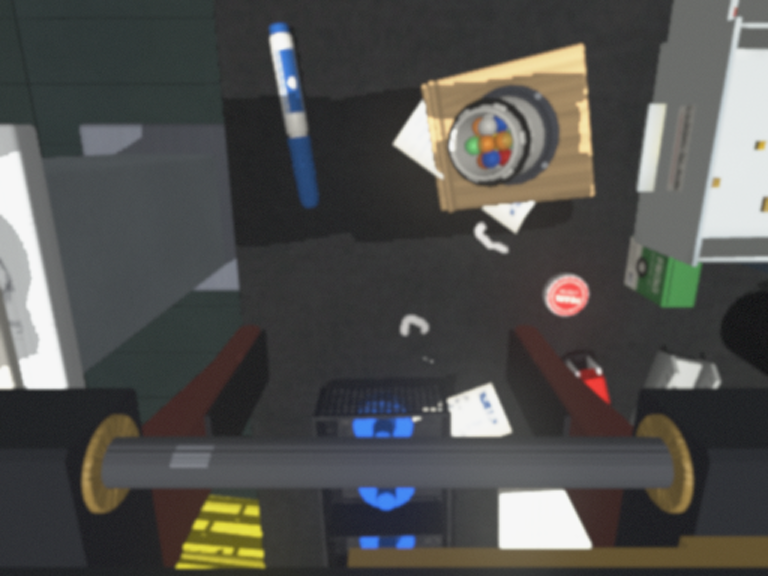

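The view is clear: the mouth rim is centred near (488,143) in the enlarged picture, and the stand corners are (424,85), (443,212), (595,195) and (584,44). I'll fit the stand pose to these and overlay the predicted rim.

```bash
cat >> h.py <<'E'
def axes(yaw):
    Z=R.from_euler('z',yaw).as_matrix(); s,c=.5,np.sqrt(.75)
    return Z@np.array([[c,0,-s],[0,1,0],[s,0,c]])
def circ(cam,T,o,A,r,n=60):
    t=np.linspace(0,2*np.pi,n); return np.array([proj(cam,o+A@np.array([r*np.cos(a),r*np.sin(a),0]),T) for a in t])
E
python3 - <<'E'
from h import *
from scipy.optimize import least_squares
d=np.load('w2.npz');T=d['T'];c=dict(zip(['fx','fy','cx','cy'],d['e']))
ob=np.array([[424,85],[443,212],[595,195],[584,44],[488,143]])/1.5
def model(p):
    x,y,yw,hf,hb=p;Z=R.from_euler('z',yw).as_matrix();o=np.array([x,y,0])
    P=[o+Z@np.array(v) for v in [[-.055,.052,hf],[-.055,-.052,hf],[.055,-.052,hb],[.055,.052,hb],[-.02,0,.097]]]
    return np.array([proj(c,q,T) for q in P])
s=least_squares(lambda p:(model(p)-ob).ravel(),[.53,.14,.1,.02,.07],loss='soft_l1',f_scale=2)
print(s.x.round(4),(model(s.x)-ob).round(1))
x,y,yw=s.x[:3];
m=ray(c,*ob[4],T,.097);print('mouth by ray',m)
A=axes(yw);im=cv2.imread('pics/w2.png')
for o,r in [(m,.0235),(m-A[:,2]*.018,.029)]:
    e=circ(c,T,o,A,r)*1.5
    cv2.polylines(im,[e.round().astype(int)],True,(0,255,0),1)
crop=cv2.resize(im[30:230,400:620],None,fx=2.5,fy=2.5)
# lids
hsv=cv2.cvtColor(im,cv2.COLOR_BGR2HSV)
c2=im[370:576,300:470]; cv2.imwrite('pics/fit.png',np.hstack([crop,cv2.resize(c2,(230,500))]))
E
```

```text
[0.5578 0.1473 0.1863 0.017  0.0633] [[-2.1 -0.8]
 [-1.   0.9]
 [-0.1 -0.1]
 [ 0.1  0. ]
 [ 4.9  0.2]]
mouth by ray [0.53331885 0.14377919 0.097     ]
```

View pics/fit.png

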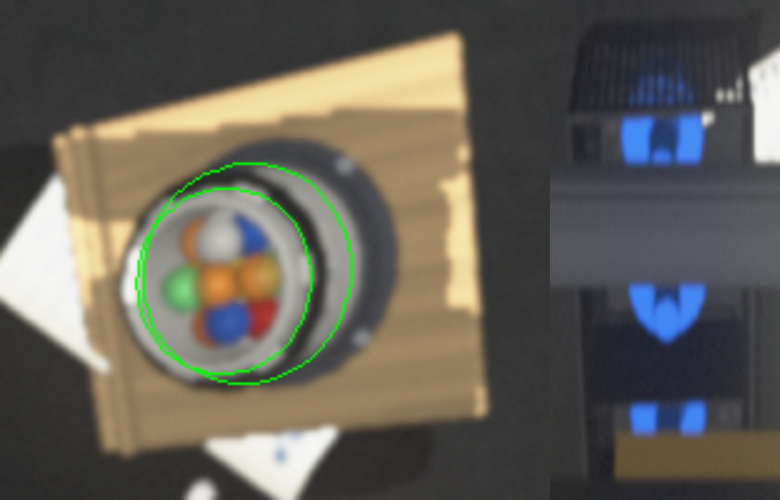

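The rim in the picture sits about 5 px left of my first guess, so the mouth x is about 0.529 with yaw about 0.19. I'll tilt the tool onto the tub axis and look straight into the mouth to refine it.

```bash
python3 -m jog '[{"dx":0.0,"dy":0.016,"dz":-0.01,"rx":0.0122,"ry":-0.1305,"rz":0.0455,"jaw":0},{"dx":0.0,"dy":0.016,"dz":-0.02,"rx":0.0122,"ry":-0.1305,"rz":0.0455,"jaw":0},{"dx":0.002,"dy":0.016,"dz":-0.02,"rx":0.0122,"ry":-0.1305,"rz":0.0455,"jaw":0},{"dx":0.003,"dy":0.014,"dz":-0.022,"rx":0.0122,"ry":-0.1305,"rz":0.0455,"jaw":0},{"dx":0,"dy":0,"dz":0,"rx":0,"ry":0,"rz":0,"jaw":0}]'
python3 - <<'E'
from h import *
o=get_obs();c=read_camera('wrist');im=c['color'];T=wristT(c,o)
np.savez('w3',T=T,e=[c['fx'],c['fy'],c['cx'],c['cy']],im=im)
A=axes(.186);m=np.array([.5295,.144,.097]);big=cv2.resize(im,None,fx=3,fy=3,interpolation=cv2.INTER_CUBIC)
for p,r in [(m,.0235),(m-A[:,2]*.018,.029)]:
    cv2.polylines(big,[(circ(c,T,p,A,r)*3+1).round().astype(int)],True,(0,255,0),1)
u=(proj(c,m,T)*3).astype(int);print(u/3, np.round(T[:3,3],3), np.round(o['joint_positions'],2))
q=u-[300,250];q=np.maximum(q,0);cv2.imwrite('pics/w3.png',big[q[1]:q[1]+500,q[0]:q[0]+600]);print(q/3)
E
```

```text
clock: 1.48
ee_pos: [0.4787, 0.1333, 0.1998]
tcp_rot: [0.17, 0.614, 0.742, 0.207]
wrist_force: [-0.3, -0.6, -0.6]
grip_width: 0.0878
[246.33333333 182.33333333] [0.389 0.192 0.329] [ 0.27  0.14  2.27 -0.23  0.19  0.3 ]
[146.33333333  99.        ]
```

View pics/w3.png

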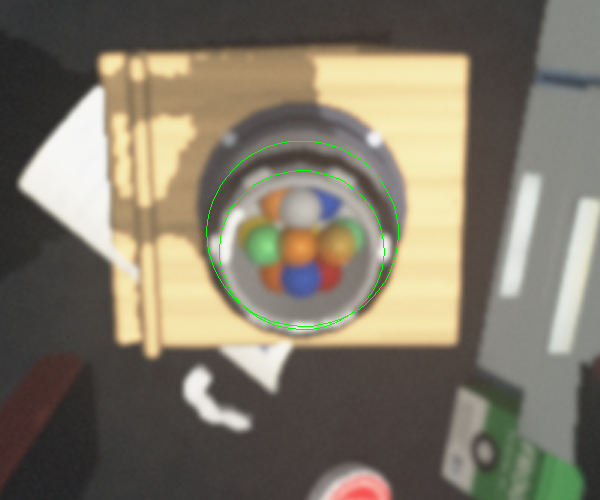

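The look along the axis confirms it: the mouth is centred within about 1 mm of (0.529, 0.1447, 0.097), and the stand edges are level, so yaw 0.186 is right. Now I'll hover over bay 1, where triangulation puts the knobs at x≈0.462 and y≈-0.119, -0.186 and -0.254.

```bash
python3 -m jog '[{"dx":-0.002,"dy":-0.042,"dz":0.01,"rx":-0.0122,"ry":0.1305,"rz":-0.0455,"jaw":0},{"dx":-0.004,"dy":-0.042,"dz":0,"rx":-0.0122,"ry":0.1305,"rz":-0.0455,"jaw":0},{"dx":-0.004,"dy":-0.042,"dz":0,"rx":-0.0122,"ry":0.1305,"rz":-0.0455,"jaw":0},{"dx":-0.004,"dy":-0.042,"dz":-0.02,"rx":-0.0122,"ry":0.1305,"rz":-0.0455,"jaw":100},{"dx":-0.003,"dy":-0.042,"dz":-0.02,"rx":0,"ry":0,"rz":0,"jaw":100},{"dx":0,"dy":-0.042,"dz":-0.03,"rx":0,"ry":0,"rz":0,"jaw":100},{"dx":0,"dy":0,"dz":0,"rx":0,"ry":0,"rz":0,"jaw":100}]'
python3 - <<'E'
from h import *
o=get_obs();c=read_camera('wrist');im=c['color'];T=wristT(c,o)
print(np.round(o['ee_pos'],4),np.round(o['tcp_rot'],3))
for y in (-.119,-.186,-.254): print(proj(c,np.array([.462,y,.043]),T).round(1))
hsv=cv2.cvtColor(im,cv2.COLOR_BGR2HSV);m=cv2.inRange(hsv,(100,150,60),(125,255,255))
k,l,s,ce=cv2.connectedComponentsWithStats(m)
for i in range(1,k):
    if s[i,4]>80: print(s[i],ce[i].round(1),ray(c,*ce[i],T,.031).round(4))
cv2.imwrite('pics/w4.png',im)
E
```

```text
clock: 2.4
ee_pos: [0.4777, -0.1286, 0.154]
tcp_rot: [-0.003, 0.71, 0.704, 0.01]
wrist_force: [-0.7, -0.5, -1.5]
grip_width: 0.0541
[ 0.4777 -0.1286  0.154 ] [-0.003  0.71   0.704  0.01 ]
[235.8 176.7]
[237.8 249.6]
[239.6 315.1]
[ 207  139   61   62 2901] [237.5 167.7] [ 0.463  -0.1138  0.031 ]
[ 213  215   61   55 2211] [243.5 241.2] [ 0.4668 -0.1835  0.031 ]
[218 285  55   7 332] [246.2 288.2] [ 0.4684 -0.2329  0.031 ]
```

View pics/w4.png

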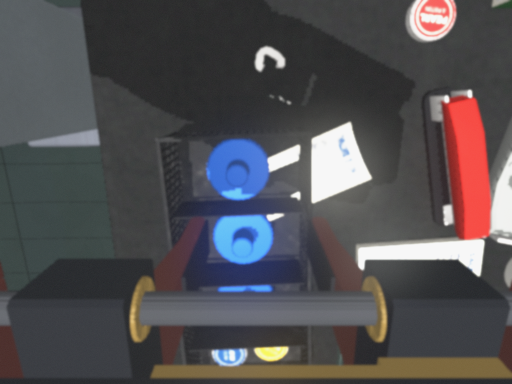

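The bay 1 knob top is near (237,174) with the lid rim centred at (237.5,170). The bay 2 knob is near (243,243).

Run:
```python
from h import *
o=get_obs();c=read_camera('wrist');T=wristT(c,o)
print('rim1',ray(c,237.5,170,T,.019).round(4),'knob1',ray(c,237,174,T,.043).round(4),'knob2',ray(c,243,243,T,.043).round(4),'rim2',ray(c,243.5,238,T,.019).round(4))
Rt=np.array([[0,1,0],[1,0,0],[0,0,-1.]]);print('rotvec to vertical',R.from_matrix(Rt@q2R(o['tcp_rot']).T).as_rotvec().round(4),np.round(o['ee_pos'],4))
```

```text
rim1 [ 0.4634 -0.118   0.019 ] knob1 [ 0.4642 -0.1163  0.043 ] knob2 [ 0.4679 -0.1795  0.043 ] rim2 [ 0.4675 -0.1855  0.019 ]
rotvec to vertical [-0.0184  0.0122  0.0078] [ 0.4786 -0.1278  0.1551]
```

```bash
python3 -m jog '[{"dx":-0.0145,"dy":0.0105,"dz":-0.03,"rx":-0.0184,"ry":0.0122,"rz":0.0078,"jaw":110},{"dx":0,"dy":0,"dz":-0.04,"rx":0,"ry":0,"rz":0,"jaw":110},{"dx":0,"dy":0,"dz":0,"rx":0,"ry":0,"rz":0,"jaw":110}]'
python3 - <<'E'
from h import *
o=get_obs();c=read_camera('wrist');im=c['color'];T=wristT(c,o)
hsv=cv2.cvtColor(im,cv2.COLOR_BGR2HSV);m=cv2.inRange(hsv,(100,150,60),(125,255,255))
k,l,s,ce=cv2.connectedComponentsWithStats(m);i=1+np.argmax(s[1:,4]);x,y,w,h,_=s[i]
print(s[i],'rim xc',ray(c,x+w/2,y+h/2,T,.019).round(4),'ee',np.round(o['ee_pos'],4))
Rt=np.array([[0,1,0],[1,0,0],[0,0,-1.]]);print(R.from_matrix(Rt@q2R(o['tcp_rot']).T).as_rotvec().round(4))
cv2.imwrite('pics/w5.png',im)
E
```

```text
clock: 2.88
ee_pos: [0.4684, -0.1147, 0.0891]
tcp_rot: [0.003, 0.706, 0.708, 0.002]
wrist_force: [-0.0, 0.1, 0.5]
grip_width: 0.0499
[ 208  174   77   69 3645] rim xc [ 0.4623 -0.1208  0.019 ] ee [ 0.4684 -0.1147  0.0891]
[ 0.0002  0.007  -0.0031]
```

```bash
python3 -m jog '[{"dx":-0.0055,"dy":-0.004,"dz":-0.02,"rx":0,"ry":0.007,"rz":-0.003,"jaw":110},{"dx":0,"dy":0,"dz":-0.026,"rx":0,"ry":0,"rz":0,"jaw":110},{"dx":0,"dy":0,"dz":-0.0,"rx":0,"ry":0,"rz":0,"jaw":110}]'
```

```text
clock: 3.3
ee_pos: [0.467, -0.1197, 0.0465]
tcp_rot: [0.004, 0.707, 0.707, 0.002]
wrist_force: [-0.1, 0.3, 0.8]
grip_width: 0.0496
```

Run:
```python
from h import *
cv2.imwrite('pics/w6.png',np.hstack([cv2.imread('pics/w5.png')[100:330,100:420],read_camera('wrist')['color'][100:330,100:420]]))
```

```text
(no output)
```

View pics/w6.png

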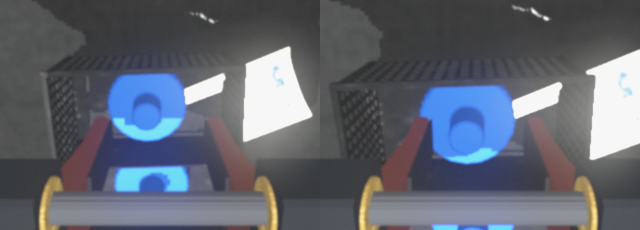

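The wall hides the lid's far edge, so the first rim estimate of (0.4635, -0.118) stands. The fingers straddle the knob. I'll correct the position, go down and close.

```bash
python3 -m jog '[{"dx":-0.0035,"dy":0.0015,"dz":-0.008,"rx":0,"ry":0.007,"rz":-0.003,"jaw":110},{"dx":0,"dy":0,"dz":-0.005,"rx":0,"ry":0,"rz":0,"jaw":110},{"dx":0,"dy":0,"dz":0,"rx":0,"ry":0,"rz":0,"jaw":110}]'
```

```text
clock: 3.72
ee_pos: [0.465, -0.1187, 0.0353]
tcp_rot: [0.003, 0.708, 0.706, 0.001]
wrist_force: [0.3, 0.4, -0.7]
grip_width: 0.0496
```

```bash
python3 -m jog '[{"dx":0,"dy":0,"dz":0,"rx":0,"ry":0,"rz":0,"jaw":255},{"dx":0,"dy":0,"dz":0,"rx":0,"ry":0,"rz":0,"jaw":255},{"dx":0,"dy":0,"dz":0,"rx":0,"ry":0,"rz":0,"jaw":255},{"dx":0,"dy":0,"dz":0,"rx":0,"ry":0,"rz":0,"jaw":255},{"dx":0,"dy":0,"dz":0.03,"rx":0,"ry":0,"rz":0,"jaw":255},{"dx":0,"dy":0,"dz":0.05,"rx":0,"ry":0,"rz":0,"jaw":255},{"dx":0,"dy":0,"dz":0.05,"rx":0,"ry":0,"rz":0,"jaw":255},{"dx":0,"dy":0,"dz":0.05,"rx":0,"ry":0,"rz":0,"jaw":255},{"dx":0,"dy":0,"dz":0,"rx":0,"ry":0,"rz":0,"jaw":255}]'
cat >> h.py <<'E'
def lidintool():
    "offset of held lid's rim-disc centre in tool frame, (x by height) from top-disc ellipse"
    o=get_obs();c=read_camera('wrist');im=c['color']
    hsv=cv2.cvtColor(im,cv2.COLOR_BGR2HSV);m=cv2.inRange(hsv,(100,130,40),(125,255,255))
    k,l,s,ce=cv2.connectedComponentsWithStats(m);i=1+np.argmax(s[1:,4]);x,y,w,h,_=s[i]
    M=np.array(c['mount']); cv2.imwrite('pics/lid.png',im)
    return s[i],c,M
E
python3 - <<'E'
from h import *
s,c,M=lidintool();print(s)
# predicted bbox of lid top disc (r 29, tool z=.0163) and lower edge for centred lid
for z in (.0163,.0333):
    e=circ(c,M,np.array([0,0,z]),np.eye(3),.029);print(z,e.min(0).round(1),e.max(0).round(1))
E
```

```text
clock: 4.85
ee_pos: [0.464, -0.1184, 0.2206]
tcp_rot: [0.003, 0.708, 0.706, 0.0]
wrist_force: [0.4, -0.3, -0.7]
grip_width: 0.019
[ 206  175  103  115 6603]
0.0163 [203.6 181.7] [306.5 276.6]
0.0333 [208. 174.] [302.4 262. ]
```

The lid is held and centred to within about 1.5 mm, with a +2.5 px bias in image x. I'll refine the mouth numerically by scoring the edge gradient along the projected rim.

Run:
```python
from h import *
from scipy.ndimage import map_coordinates as mc
def fit(im,c,T,r,sgn,m0=np.array([.529,.1447,.097]),A=axes(.186),rng=.007,dpx=1.5):
    g=cv2.cvtColor(im,cv2.COLOR_BGR2GRAY).astype(float);best=[]
    for dx in np.arange(-rng,rng+1e-6,.0005):
        for dy in np.arange(-rng,rng+1e-6,.0005):
            e=circ(c,T,m0+[dx,dy,0],A,r,72);ce=e.mean(0);d=(e-ce)/np.linalg.norm(e-ce,axis=1)[:,None]
            i=mc(g,[(e-d*dpx)[:,1],(e-d*dpx)[:,0]],order=1);o=mc(g,[(e+d*dpx)[:,1],(e+d*dpx)[:,0]],order=1)
            best.append((np.clip(sgn*(i-o),-20,60).mean(),dx,dy))
    best.sort(reverse=True);return [tuple(np.round(b,4)) for b in best[:3]]
d=np.load('w3.npz');c=dict(zip(['fx','fy','cx','cy'],d['e']))
for r in (.0235,.0245): print('w3',r,fit(d['im'],c,d['T'],r,1))
w2=cv2.resize(cv2.imread('pics/w2.png'),(512,384),interpolation=cv2.INTER_AREA);d2=np.load('w2.npz')
c2=dict(zip(['fx','fy','cx','cy'],d2['e']));print('w2',fit(w2,c2,d2['T'],.0235,1))
for n in('side','scene'):
    im=read_camera(n);print(n,fit(im['color'],im,im['cam_to_world'],.0235,1,rng=.012,dpx=1))
# camera bias from held lid: fit lower-edge/top discs
im=cv2.imread('pics/lid.png');hsv=cv2.cvtColor(im,cv2.COLOR_BGR2HSV);m=cv2.inRange(hsv,(100,130,40),(125,255,255));m3=cv2.merge([m]*3)
w=read_camera('wrist');print('lid',fit(m3,w,np.array(w['mount']),.029,1,m0=np.array([0,0,.0163]),A=np.eye(3),rng=.004))
```

```text
w3 0.0235 [(np.float64(39.7222), np.float64(0.001), np.float64(-0.001)), (np.float64(39.2852), np.float64(0.0005), np.float64(-0.001)), (np.float64(38.8828), np.float64(0.0005), np.float64(-0.0015))]
w3 0.0245 [(np.float64(50.6678), np.float64(-0.0), np.float64(-0.0)), (np.float64(50.0732), np.float64(-0.0005), np.float64(-0.0)), (np.float64(47.4658), np.float64(-0.0), np.float64(-0.0005))]
w2 [(np.float64(45.619), np.float64(0.002), np.float64(-0.0015)), (np.float64(45.2085), np.float64(0.0015), np.float64(-0.001)), (np.float64(45.1714), np.float64(0.0015), np.float64(-0.0015))]
side [(np.float64(52.8804), np.float64(0.003), np.float64(0.0015)), (np.float64(52.7474), np.float64(0.003), np.float64(0.002)), (np.float64(52.6035), np.float64(0.003), np.float64(0.001))]
scene [(np.float64(39.4607), np.float64(-0.0025), np.float64(0.0)), (np.float64(39.411), np.float64(-0.003), np.float64(0.0)), (np.float64(38.9944), np.float64(-0.003), np.float64(-0.0005))]
lid [(np.float64(37.3017), np.float64(0.003), np.float64(0.001)), (np.float64(36.6821), np.float64(0.0035), np.float64(0.001)), (np.float64(34.3241), np.float64(0.003), np.float64(0.0015))]
```

```bash
python3 -m jog '[{"dx":0,"dy":0.044,"dz":0,"rx":0,"ry":0,"rz":0,"jaw":255},{"dx":0.003,"dy":0.046,"dz":0,"rx":0.0122,"ry":-0.1305,"rz":0.0455,"jaw":255},{"dx":0.003,"dy":0.046,"dz":0,"rx":0.0122,"ry":-0.1305,"rz":0.0455,"jaw":255},{"dx":0.003,"dy":0.046,"dz":0,"rx":0.0122,"ry":-0.1305,"rz":0.0455,"jaw":255},{"dx":0.005,"dy":0.046,"dz":-0.01,"rx":0.0122,"ry":-0.1305,"rz":0.0455,"jaw":255},{"dx":0.004,"dy":0.026,"dz":-0.01,"rx":0,"ry":0,"rz":0,"jaw":255},{"dx":0,"dy":0,"dz":0,"rx":0,"ry":0,"rz":0,"jaw":255}]'
cat > st.py <<'E'
from h import *
import sys
A=axes(.186);mouth=np.array([.5288,.1448,.097])
def st():
    o=get_obs();p=np.array(o['ee_pos']);v=A.T@(p-mouth)
    Rt=A@np.array([[0,1,0],[1,0,0],[0,0,-1.]])
    F=A.T@np.array(o['wrist_force'])
    print('clock',round(o['clock'],2),'tub-frame lid off x,y mm',(v[:2]*1e3).round(2),'edge above rim mm',round((v[2]-.0333)*1e3,2),'F tub',F.round(1),'M',np.round(A.T@np.array(o['ft_torque']),2))
    print('rotfix',R.from_matrix(Rt@q2R(o['tcp_rot']).T).as_rotvec().round(4),'q',np.round(o['joint_positions'],2),'w',round(o['grip_width'],4))
    def to(s,x=0,y=0): return (mouth+A@np.array([x,y,s+.0333])-p).round(4)
    print('to 20mm',to(.02),'5',to(.005),'0',to(0),'-6',to(-.006))
if __name__=='__main__': st()
E
python3 st.py
```

```text
clock: 5.92
ee_pos: [0.4718, 0.1427, 0.1836]
tcp_rot: [0.16, 0.616, 0.745, 0.197]
wrist_force: [-0.4, 0.1, -0.5]
grip_width: 0.0192
clock 5.92 tub-frame lid off x,y mm [-5.54  8.46] edge above rim mm 69.89 F tub [-0.5  0.2 -0.2] M [-0.    0.24  0.01]
rotfix [-0.0033 -0.0109 -0.0044] q [ 0.3   0.17  2.28 -0.27  0.19  0.36] w 0.0192
to 20mm [ 0.0308 -0.0028 -0.0404] 5 [ 0.0382 -0.0014 -0.0534] 0 [ 0.0406 -0.001  -0.0578] -6 [ 0.0436 -0.0004 -0.063 ]
```

```bash
python3 -m jog '[{"dx":0.016,"dy":-0.0028,"dz":-0.02,"rx":-0.0033,"ry":-0.0109,"rz":-0.0044,"jaw":255},{"dx":0.015,"dy":0,"dz":-0.02,"rx":0,"ry":0,"rz":0,"jaw":255},{"dx":0,"dy":0,"dz":0,"rx":0,"ry":0,"rz":0,"jaw":255}]'; python3 st.py
python3 - <<'E'
from h import *
a=read_camera('wrist')['color'];b=read_camera('side')['color']
b=cv2.resize(b[120:220,180:290],(422,384),interpolation=cv2.INTER_CUBIC);cv2.imwrite('pics/w7.png',np.hstack([a[:,80:440],b]))
E
```

```text
clock: 6.3
ee_pos: [0.5025, 0.1395, 0.1456]
tcp_rot: [0.163, 0.618, 0.745, 0.191]
wrist_force: [0.1, -0.7, -0.2]
grip_width: 0.0194
clock 6.3 tub-frame lid off x,y mm [ 1.1  -0.35] edge above rim mm 22.23 F tub [-0.1 -0.7 -0.2] M [ 0.04  0.27 -0.06]
rotfix [ 0.0097 -0.0143  0.0017] q [ 0.28  0.3   2.24 -0.49  0.11  0.57] w 0.0194
to 20mm [ 0.0001  0.0004 -0.0025] 5 [ 0.0075  0.0018 -0.0155] 0 [ 0.0099  0.0022 -0.0198] -6 [ 0.0129  0.0028 -0.025 ]
```

View pics/w7.png

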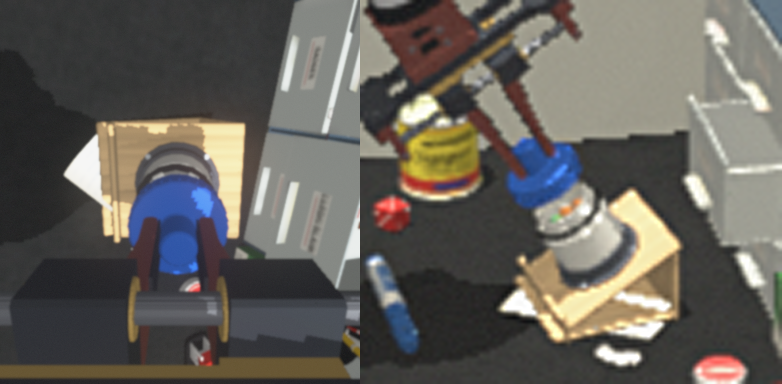

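Joint 5 is right at its lower limit (0.11) in this pose, so this grip can't press square or safely. I'll put the lid back and re-grip it with the jaws along y and the tool leaning 10° about the jaw axis, which keeps the wrist away from that limit.

```bash
python3 -m jog '[{"dx":-0.016,"dy":0,"dz":0.028,"rx":0,"ry":0,"rz":0,"jaw":255},{"dx":-0.016,"dy":0,"dz":0.04,"rx":0,"ry":0,"rz":0,"jaw":255},{"dx":0,"dy":-0.04,"dz":0.01,"rx":-0.0122,"ry":0.1305,"rz":-0.0455,"jaw":255},{"dx":-0.002,"dy":-0.046,"dz":0,"rx":-0.0122,"ry":0.1305,"rz":-0.0455,"jaw":255},{"dx":-0.002,"dy":-0.046,"dz":0,"rx":-0.0122,"ry":0.1305,"rz":-0.0455,"jaw":255},{"dx":-0.002,"dy":-0.046,"dz":-0.01,"rx":-0.0122,"ry":0.1305,"rz":-0.0455,"jaw":255},{"dx":0,"dy":-0.046,"dz":-0.02,"rx":0,"ry":0,"rz":0,"jaw":255},{"dx":0,"dy":-0.035,"dz":-0.03,"rx":0,"ry":0,"rz":0,"jaw":255},{"dx":0,"dy":0,"dz":0,"rx":0,"ry":0,"rz":0,"jaw":255}]'
cat > vt.py <<'E'
from h import *
import sys
# usage: vt.py rz ry : desired = Ry(ry) Rz(rz) R0
a,b=map(float,sys.argv[1:3]);o=get_obs()
Rt=R.from_euler('y',b).as_matrix()@R.from_euler('z',a).as_matrix()@np.array([[0,1,0],[1,0,0],[0,0,-1.]])
print('rotfix',R.from_matrix(Rt@q2R(o['tcp_rot']).T).as_rotvec().round(4),'q',np.round(o['joint_positions'],2),np.round(o['ee_pos'],4))
E
python3 vt.py 0 0
```

```text
clock: 7.52
ee_pos: [0.4561, -0.1248, 0.1713]
tcp_rot: [-0.011, 0.706, 0.708, -0.004]
wrist_force: [0.4, 1.0, -0.1]
grip_width: 0.0192
rotfix [-0.0105 -0.0214 -0.004 ] q [-0.29  0.3   1.99  0.    0.87 -0.3 ] [ 0.4561 -0.1248  0.1713]
```

```bash
python3 -m jog '[{"dx":0.008,"dy":0.0064,"dz":-0.02,"rx":-0.0105,"ry":-0.0214,"rz":-0.004,"jaw":255},{"dx":0,"dy":0,"dz":-0.035,"rx":0,"ry":0,"rz":0,"jaw":255},{"dx":0,"dy":0,"dz":-0.035,"rx":0,"ry":0,"rz":0,"jaw":255},{"dx":0,"dy":0,"dz":-0.025,"rx":0,"ry":0,"rz":0,"jaw":255},{"dx":0,"dy":0,"dz":0,"rx":0,"ry":0,"rz":0,"jaw":255}]';python3 vt.py 0 0
```

```text
clock: 8.15
ee_pos: [0.4659, -0.1149, 0.06]
tcp_rot: [0.003, 0.706, 0.708, 0.005]
wrist_force: [-0.4, -5.0, -3.7]
grip_width: 0.0195
rotfix [-0.0026  0.0114 -0.002 ] q [-0.27  0.5   2.05  0.01  0.58 -0.28] [ 0.4659 -0.1149  0.06  ]
```

```bash
python3 -m jog '[{"dx":-0.001,"dy":-0.0045,"dz":0.002,"rx":0,"ry":0.011,"rz":0,"jaw":255},{"dx":0,"dy":0,"dz":0,"rx":0,"ry":0,"rz":0,"jaw":255}]'; python3 -m jog '[{"dx":0,"dy":0,"dz":-0.012,"rx":0,"ry":0,"rz":0,"jaw":255},{"dx":0,"dy":0,"dz":-0.009,"rx":0,"ry":0,"rz":0,"jaw":255},{"dx":0,"dy":0,"dz":0,"rx":0,"ry":0,"rz":0,"jaw":255}]';python3 vt.py 0 0
```

```text
clock: 8.4
ee_pos: [0.4658, -0.1189, 0.0648]
tcp_rot: [-0.0, 0.706, 0.708, 0.002]
wrist_force: [0.4, 0.5, -0.4]
grip_width: 0.0191
clock: 8.78
ee_pos: [0.4664, -0.1188, 0.0438]
tcp_rot: [0.001, 0.706, 0.708, 0.003]
wrist_force: [0.7, 0.0, 0.6]
grip_width: 0.0192
rotfix [-0.0028  0.0047 -0.0022] q [-0.28  0.54  2.04  0.01  0.55 -0.29] [ 0.4664 -0.1188  0.0438]
```

```bash
python3 -m jog '[{"dx":-0.001,"dy":0,"dz":-0.006,"rx":0,"ry":0,"rz":0,"jaw":255},{"dx":0,"dy":0,"dz":-0.001,"rx":0,"ry":0,"rz":0,"jaw":255},{"dx":0,"dy":0,"dz":0,"rx":0,"ry":0,"rz":0,"jaw":255}]';python3 -m jog '[{"dx":0,"dy":0,"dz":0,"rx":0,"ry":0,"rz":0,"jaw":130},{"dx":0,"dy":0,"dz":0,"rx":0,"ry":0,"rz":0,"jaw":130},{"dx":0,"dy":0,"dz":0.03,"rx":0,"ry":0,"rz":0,"jaw":130},{"dx":0,"dy":0,"dz":0.04,"rx":0,"ry":0,"rz":0,"jaw":150},{"dx":0,"dy":0,"dz":0,"rx":0,"ry":0,"rz":0.18,"jaw":150},{"dx":0,"dy":0,"dz":0,"rx":0,"ry":0,"rz":0.18,"jaw":150},{"dx":0,"dy":0,"dz":0,"rx":0,"ry":0,"rz":0.18,"jaw":150},{"dx":0,"dy":0,"dz":0,"rx":0,"ry":0,"rz":0.18,"jaw":150},{"dx":0,"dy":0,"dz":0,"rx":0,"ry":0,"rz":0.18,"jaw":150},{"dx":0,"dy":0,"dz":0,"rx":0,"ry":0,"rz":0.18,"jaw":150},{"dx":0,"dy":0,"dz":0,"rx":0,"ry":0,"rz":0.18,"jaw":150},{"dx":0,"dy":0,"dz":0,"rx":0,"ry":0,"rz":0.18,"jaw":150},{"dx":0,"dy":0,"dz":0,"rx":0,"ry":0,"rz":0.18,"jaw":150},{"dx":0,"dy":0,"dz":0,"rx":0,"ry":0.0,"rz":0,"jaw":150}]'; python3 vt.py 1.5708 0.175
```

```text
clock: 9.15
ee_pos: [0.4651, -0.1188, 0.0359]
tcp_rot: [0.0, 0.706, 0.708, 0.002]
wrist_force: [0.1, -0.5, 0.4]
grip_width: 0.0193
clock: 10.9
ee_pos: [0.4659, -0.119, 0.1107]
tcp_rot: [0.001, -0.051, 0.999, 0.003]
wrist_force: [0.5, 0.2, 0.1]
grip_width: 0.0363
rotfix [-0.0145  0.1762 -0.1021] q [-0.28  0.41  2.02  0.01  0.71 -1.96] [ 0.4659 -0.119   0.1107]
```

Lid 1 lies back in bay 1 at (0.465, -0.119). Now I'll re-grip it with the 10° lean.

```bash
python3 -m jog '[{"dx":0,"dy":0,"dz":-0.0,"rx":-0.0145,"ry":0.1262,"rz":-0.1021,"jaw":172},{"dx":0,"dy":0,"dz":-0.02,"rx":0,"ry":0.05,"rz":0,"jaw":172},{"dx":0,"dy":0,"dz":-0.015,"rx":0,"ry":0,"rz":0,"jaw":172},{"dx":0,"dy":0,"dz":0,"rx":0,"ry":0,"rz":0,"jaw":172}]'; python3 vt.py 1.5708 0.175; python3 -c "from h import *;cv2.imwrite('pics/x.png',read_camera('wrist')['color'])"
```

```text
clock: 11.4
ee_pos: [0.4656, -0.1191, 0.0752]
tcp_rot: [-0.089, 0.009, 0.996, -0.002]
wrist_force: [0.2, -0.2, -0.4]
grip_width: 0.0289
rotfix [ 0.0063 -0.0031  0.017 ] q [-0.25  0.54  1.93 -0.06  0.85 -1.75] [ 0.4656 -0.1191  0.0752]
```

```bash
python3 -m jog '[{"dx":0,"dy":0,"dz":-0.018,"rx":0.006,"ry":-0.003,"rz":0.017,"jaw":172},{"dx":0,"dy":0,"dz":-0.014,"rx":0,"ry":0,"rz":0,"jaw":172},{"dx":0,"dy":0,"dz":-0.005,"rx":0,"ry":0,"rz":0,"jaw":172},{"dx":0,"dy":0,"dz":0,"rx":0,"ry":0,"rz":0,"jaw":172}]'; python3 vt.py 1.5708 0.175
```

```text
clock: 11.95
ee_pos: [0.4662, -0.1196, 0.0395]
tcp_rot: [-0.085, 0.001, 0.996, -0.001]
wrist_force: [0.0, -0.8, -0.4]
grip_width: 0.0286
rotfix [0.0014 0.0044 0.0028] q [-0.25  0.6   1.94 -0.06  0.77 -1.77] [ 0.4662 -0.1196  0.0395]
```

```bash
python3 -m jog '[{"dx":-0.0005,"dy":0.0008,"dz":-0.004,"rx":0.001,"ry":0.004,"rz":0.003,"jaw":172},{"dx":0,"dy":0,"dz":0,"rx":0,"ry":0,"rz":0,"jaw":172},{"dx":0,"dy":0,"dz":0,"rx":0,"ry":0,"rz":0,"jaw":255},{"dx":0,"dy":0,"dz":0,"rx":0,"ry":0,"rz":0,"jaw":255},{"dx":0,"dy":0,"dz":0,"rx":0,"ry":0,"rz":0,"jaw":255}]'; python3 vt.py 1.5708 0.175
```

```text
clock: 12.58
ee_pos: [0.4665, -0.1189, 0.0363]
tcp_rot: [-0.086, -0.0, 0.996, -0.0]
wrist_force: [0.2, -0.6, -0.1]
grip_width: 0.0195
rotfix [ 0.0009  0.002  -0.0002] q [-0.25  0.61  1.93 -0.06  0.77 -1.77] [ 0.4665 -0.1189  0.0363]
```

```bash
cat > st.py <<'E'
from h import *
import sys,json
A=axes(.186);mouth=np.array([.5288,.1448,.097])
def grasp(cx,cy,mx=0.,my=0.):
    o=get_obs();Rg=q2R(o['tcp_rot']);p=np.array(o['ee_pos'])
    json.dump(dict(L=(Rg.T@(np.array([cx,cy,.002])-p)).tolist(),Rg=Rg.tolist()),open('g.json','w'))
def st(ss=(.06,.02,.004,0,-.006),x=0,y=0):
    g=json.load(open('g.json'));L=np.array(g['L']);Rg=np.array(g['Rg'])
    o=get_obs();p=np.array(o['ee_pos']);Rc=q2R(o['tcp_rot']);Rt=A@Rg
    v=A.T@(p+Rc@L-mouth)*1e3;F=A.T@np.array(o['wrist_force'])
    print('t',round(o['clock'],2),'lid in tub frame mm',v.round(2),'F tub',F.round(1),'M',np.round(A.T@np.array(o['ft_torque']),2))
    print('rotfix',R.from_matrix(Rt@Rc.T).as_rotvec().round(4),'q',np.round(o['joint_positions'],2),'w',round(o['grip_width'],4))
    for s in ss: print(' to',s,(mouth+A@np.array([x,y,s])-Rt@L-p).round(4),end='')
    print()
if __name__=='__main__': st(x=float(sys.argv[1])/1e3 if len(sys.argv)>1 else 0,y=float(sys.argv[2])/1e3 if len(sys.argv)>2 else 0)
E
python3 -c "from st import *;grasp(.4653,-.1188);st()"
python3 -m jog '[{"dx":0,"dy":0,"dz":0.03,"rx":0,"ry":0,"rz":0,"jaw":255},{"dx":0,"dy":0,"dz":0.05,"rx":0,"ry":0,"rz":0,"jaw":255},{"dx":0,"dy":0,"dz":0.05,"rx":0,"ry":0,"rz":0,"jaw":255},{"dx":0,"dy":0.02,"dz":0.05,"rx":0,"ry":0,"rz":0,"jaw":255},{"dx":0,"dy":0.046,"dz":0,"rx":0.0122,"ry":-0.1305,"rz":0.0455,"jaw":255},{"dx":0,"dy":0.046,"dz":0,"rx":0.0122,"ry":-0.1305,"rz":0.0455,"jaw":255},{"dx":0,"dy":0.046,"dz":0,"rx":0.0122,"ry":-0.1305,"rz":0.0455,"jaw":255},{"dx":0,"dy":0.046,"dz":0,"rx":0.0122,"ry":-0.1305,"rz":0.0455,"jaw":255},{"dx":0,"dy":0.03,"dz":0,"rx":0,"ry":0,"rz":0,"jaw":255},{"dx":0,"dy":0,"dz":0,"rx":0,"ry":0,"rz":0,"jaw":255}]'; python3 st.py
```

```text
t 12.57 lid in tub frame mm [-143.76 -247.31  -26.7 ] F tub [ 0.1 -0.6 -0.2] M [ 0.05 -0.14 -0.02]
rotfix [ 0.0487 -0.5221  0.1817] q [-0.25  0.61  1.93 -0.06  0.77 -1.77] w 0.0195
 to 0.06 [0.017  0.2551 0.1429] to 0.02 [0.0367 0.2588 0.1083] to 0.004 [0.0445 0.2602 0.0945] to 0 [0.0465 0.2606 0.091 ] to -0.006 [0.0494 0.2612 0.0858]
clock: 13.82
ee_pos: [0.4647, 0.1214, 0.2238]
tcp_rot: [0.183, -0.094, 0.978, 0.018]
wrist_force: [-0.2, -1.2, -0.9]
grip_width: 0.0196
t 13.82 lid in tub frame mm [  4.58 -10.9  109.16] F tub [-0.8 -1.2 -0.5] M [ 0.08  0.12 -0.03]
rotfix [-0.0059  0.019  -0.0059] q [ 0.24  0.09  2.18 -0.03  0.5  -1.49] w 0.0196
 to 0.06 [ 0.0188  0.0148 -0.0445] to 0.02 [ 0.0385  0.0185 -0.0792] to 0.004 [ 0.0463  0.02   -0.093 ] to 0 [ 0.0483  0.0203 -0.0965] to -0.006 [ 0.0512  0.0209 -0.1017]
```

```bash
python3 -m jog '[{"dx":0.012,"dy":0.012,"dz":-0.03,"rx":-0.006,"ry":0.019,"rz":-0.006,"jaw":255},{"dx":0.013,"dy":0.006,"dz":-0.027,"rx":0,"ry":0,"rz":0,"jaw":255},{"dx":0.012,"dy":0,"dz":-0.018,"rx":0,"ry":0,"rz":0,"jaw":255},{"dx":0,"dy":0,"dz":0,"rx":0,"ry":0,"rz":0,"jaw":255}]'; python3 st.py
python3 - <<'E'
from h import *
o=get_obs();c=read_camera('wrist');b=read_camera('side')
T=wristT(c,o);s=b['color'];cv2.imwrite('pics/s8.png',s)
b=cv2.resize(s[120:220,180:290],(422,384),interpolation=cv2.INTER_CUBIC);cv2.imwrite('pics/w8.png',np.hstack([c['color'][:,80:440],b]))
E
```

```text
clock: 14.32
ee_pos: [0.503, 0.1375, 0.1473]
tcp_rot: [0.174, -0.091, 0.98, 0.015]
wrist_force: [-0.3, 0.3, -0.1]
grip_width: 0.0193
t 14.32 lid in tub frame mm [ 0.88 -2.42 22.66] F tub [-0.3  0.4  0. ] M [ 0.08  0.13 -0.06]
rotfix [ 0.0011 -0.0002  0.0006] q [ 0.26  0.3   2.14 -0.08  0.35 -1.43] w 0.0193
 to 0.06 [-0.0196 -0.0013  0.0319] to 0.02 [ 0.0001  0.0024 -0.0027] to 0.004 [ 0.008   0.0039 -0.0166] to 0 [ 0.0099  0.0043 -0.0201] to -0.006 [ 0.0129  0.0048 -0.0253]
```

View pics/w8.png

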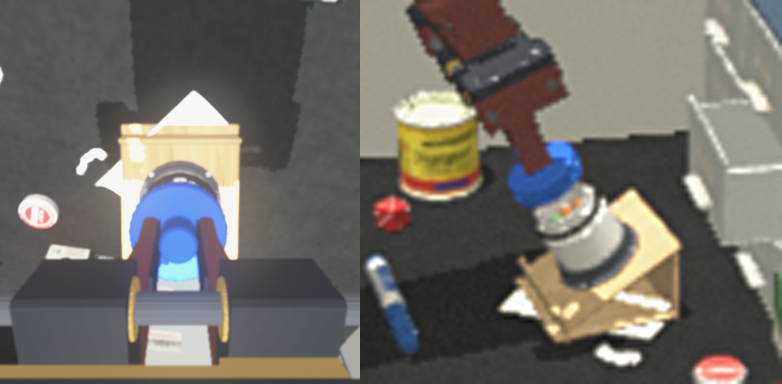

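Lid and tub axes line up. The lid shows about 2 mm to -y in the view, which agrees with the computed -2.4 mm. Now I'll correct that and approach the rim.

```bash
python3 -m jog '[{"dx":0.0045,"dy":0.0035,"dz":-0.01,"rx":0.001,"ry":0,"rz":0.0006,"jaw":255},{"dx":0.0022,"dy":0.0004,"dz":-0.0038,"rx":0,"ry":0,"rz":0,"jaw":255},{"dx":0,"dy":0,"dz":0,"rx":0,"ry":0,"rz":0,"jaw":255}]'; python3 st.py
```

```text
clock: 14.8
ee_pos: [0.5103, 0.1414, 0.1358]
tcp_rot: [0.176, -0.091, 0.98, 0.016]
wrist_force: [-0.1, -0.2, -0.6]
grip_width: 0.0192
t 14.8 lid in tub frame mm [2.08 0.18 8.74] F tub [-0.4 -0.2 -0.4] M [ 0.07  0.04 -0.03]
rotfix [-0.0011  0.0042  0.0005] q [ 0.26  0.34  2.14 -0.09  0.32 -1.41] w 0.0192
 to 0.06 [-0.0268 -0.0052  0.0434] to 0.02 [-0.0071 -0.0015  0.0088] to 0.004 [ 0.0007 -0.     -0.0051] to 0 [ 0.0027  0.0003 -0.0085] to -0.006 [ 0.0056  0.0009 -0.0137]
```

```bash
python3 -m jog '[{"dx":0.0008,"dy":0,"dz":-0.0045,"rx":0,"ry":0.004,"rz":0,"jaw":255},{"dx":0.001,"dy":0,"dz":-0.002,"rx":0,"ry":0,"rz":0,"jaw":255}]'; python3 st.py;python3 -m jog '[{"dx":0.001,"dy":0,"dz":-0.003,"rx":0,"ry":0,"rz":0,"jaw":255},{"dx":0.001,"dy":0,"dz":-0.002,"rx":0,"ry":0,"rz":0,"jaw":255}]'; python3 st.py
```

```text
clock: 15.05
ee_pos: [0.5122, 0.1416, 0.1294]
tcp_rot: [0.174, -0.091, 0.98, 0.016]
wrist_force: [0.2, 0.3, -0.7]
grip_width: 0.0193
t 15.05 lid in tub frame mm [0.42 0.   2.22] F tub [-0.1  0.3 -0.8] M [ 0.09  0.1  -0.03]
rotfix [-0.0013  0.0006  0.0002] q [ 0.26  0.35  2.13 -0.09  0.31 -1.42] w 0.0193
 to 0.06 [-0.0287 -0.0054  0.0498] to 0.02 [-0.0091 -0.0017  0.0152] to 0.004 [-0.0012 -0.0002  0.0013] to 0 [ 0.0007  0.0002 -0.0021] to -0.006 [ 0.0037  0.0007 -0.0073]
clock: 15.3
ee_pos: [0.5146, 0.1425, 0.1273]
tcp_rot: [0.176, -0.091, 0.98, 0.017]
wrist_force: [-17.1, -0.9, 31.0]
grip_width: 0.0192
t 15.3 lid in tub frame mm [ 1.68  0.48 -0.83] F tub [ 0.8  2.3 35.3] M [ 0.3   1.26 -0.1 ]
rotfix [-0.0029  0.004  -0.    ] q [ 0.26  0.36  2.13 -0.09  0.3  -1.42] w 0.0192
 to 0.06 [-0.0311 -0.0063  0.0519] to 0.02 [-0.0115 -0.0026  0.0173] to 0.004 [-0.0036 -0.0011  0.0034] to 0 [-0.0016 -0.0007 -0.    ] to -0.006 [ 0.0013 -0.0002 -0.0052]
```

It stopped on the rim at 35 N with the lid about 1.7 mm upslope, so I'll back off and retry centred and slightly downslope, with lighter pressure.

```bash
python3 -m jog '[{"dx":-0.004,"dy":-0.001,"dz":0.003,"rx":-0.003,"ry":0.004,"rz":0,"jaw":255},{"dx":0,"dy":0,"dz":0,"rx":0,"ry":0,"rz":0,"jaw":255}]'; python3 st.py; python3 -m jog '[{"dx":0.0,"dy":0,"dz":-0.0025,"rx":0,"ry":0,"rz":0,"jaw":255},{"dx":0,"dy":0,"dz":-0.001,"rx":0,"ry":0,"rz":0,"jaw":255}]'; python3 st.py
```

```text
clock: 15.55
ee_pos: [0.5106, 0.1417, 0.1309]
tcp_rot: [0.174, -0.092, 0.98, 0.016]
wrist_force: [-0.2, -0.2, -0.6]
grip_width: 0.0191
t 15.55 lid in tub frame mm [-0.15  0.33  4.35] F tub [-0.6 -0.2 -0.4] M [ 0.03  0.16 -0.09]
rotfix [-0.0001  0.001  -0.0003] q [ 0.26  0.35  2.14 -0.09  0.31 -1.41] w 0.0191
 to 0.06 [-0.0271 -0.0054  0.0483] to 0.02 [-0.0075 -0.0017  0.0137] to 0.004 [ 0.0004 -0.0003 -0.0002] to 0 [ 0.0024  0.0001 -0.0037] to -0.006 [ 0.0053  0.0007 -0.0089]
clock: 15.8
ee_pos: [0.5107, 0.1416, 0.1269]
tcp_rot: [0.174, -0.091, 0.98, 0.016]
wrist_force: [0.3, -0.0, -0.5]
grip_width: 0.0193
t 15.8 lid in tub frame mm [-2.04  0.28  0.78] F tub [ 0.  -0.1 -0.6] M [ 0.08  0.09 -0.02]
rotfix [-0.0001  0.0009 -0.0002] q [ 0.26  0.36  2.14 -0.09  0.3  -1.41] w 0.0193
 to 0.06 [-0.0273 -0.0054  0.0523] to 0.02 [-0.0076 -0.0017  0.0177] to 0.004 [ 0.0002 -0.0002  0.0038] to 0 [0.0022 0.0001 0.0004] to -0.006 [ 0.0051  0.0007 -0.0048]
```

```bash
python3 -m jog '[{"dx":0.0008,"dy":0,"dz":-0.0015,"rx":0,"ry":0,"rz":0,"jaw":255}]'; python3 st.py|head -1; python3 -m jog '[{"dx":0.0008,"dy":0,"dz":-0.001,"rx":0,"ry":0,"rz":0,"jaw":255}]'; python3 st.py|head -1; python3 -m jog '[{"dx":0.001,"dy":0,"dz":0,"rx":0,"ry":0,"rz":0,"jaw":255}]'; python3 st.py; python3 -m jog '[{"dx":0.001,"dy":0,"dz":0,"rx":0,"ry":0,"rz":0,"jaw":255}]'; python3 st.py|head -1
```

```text
clock: 15.92
ee_pos: [0.5107, 0.1414, 0.1251]
tcp_rot: [0.173, -0.091, 0.981, 0.016]
wrist_force: [-13.4, 0.3, 21.7]
grip_width: 0.0194
t 15.93 lid in tub frame mm [-3.14  0.04 -0.76] F tub [-0.5  2.8 25.3] M [ 0.48  0.74 -0.09]
clock: 16.05
ee_pos: [0.5108, 0.1414, 0.1245]
tcp_rot: [0.173, -0.091, 0.981, 0.016]
wrist_force: [-15.4, 1.4, 27.8]
grip_width: 0.0193
t 16.05 lid in tub frame mm [-3.3   0.03 -1.28] F tub [ 1.   4.2 31.5] M [ 0.86  0.87 -0.12]
clock: 16.18
ee_pos: [0.5109, 0.1414, 0.1248]
tcp_rot: [0.172, -0.091, 0.981, 0.016]
wrist_force: [-9.3, 1.4, 12.8]
grip_width: 0.0195
t 16.18 lid in tub frame mm [-3.11  0.02 -1.09] F tub [-1.3  3.1 15.5] M [ 0.57  0.76 -0.08]
rotfix [ 0.0006 -0.0025 -0.0002] q [ 0.26  0.36  2.14 -0.09  0.3  -1.41] w 0.0195
 to 0.06 [-0.0274 -0.0052  0.0544] to 0.02 [-0.0078 -0.0015  0.0198] to 0.004 [ 0.0001 -0.      0.0059] to 0 [0.002  0.0004 0.0025] to -0.006 [ 0.005   0.0009 -0.0027]
clock: 16.3
ee_pos: [0.511, 0.1414, 0.1249]
tcp_rot: [0.172, -0.092, 0.981, 0.016]
wrist_force: [-7.7, 2.1, 11.2]
grip_width: 0.0198
t 16.3 lid in tub frame mm [-3.05  0.02 -1.  ] F tub [-0.6  3.5 13.3] M [ 0.51  0.63 -0.12]
```

```bash
python3 -m jog '[{"dx":0.001,"dy":0,"dz":0.004,"rx":0,"ry":-0.0025,"rz":0,"jaw":255},{"dx":0.0015,"dy":0,"dz":0,"rx":0,"ry":0,"rz":0,"jaw":255},{"dx":0.001,"dy":0,"dz":-0.003,"rx":0,"ry":0,"rz":0,"jaw":255}]'; python3 st.py|head -1; python3 -m jog '[{"dx":0.001,"dy":0,"dz":-0.002,"rx":0,"ry":0,"rz":0,"jaw":255}]'; python3 st.py|head -1;python3 -m jog '[{"dx":0.0005,"dy":0,"dz":-0.001,"rx":0,"ry":0,"rz":0,"jaw":255}]'; python3 st.py
```

```text
clock: 16.68
ee_pos: [0.5155, 0.1415, 0.1267]
tcp_rot: [0.174, -0.092, 0.98, 0.016]
wrist_force: [-15.6, -2.5, 37.7]
grip_width: 0.0192
t 16.68 lid in tub frame mm [ 1.89 -0.71 -1.7 ] F tub [ 5.2  0.4 40.5] M [ 0.02  0.62 -0.09]
clock: 16.8
ee_pos: [0.5166, 0.1417, 0.1261]
tcp_rot: [0.175, -0.092, 0.98, 0.016]
wrist_force: [-17.7, -0.5, 31.7]
grip_width: 0.0192
t 16.8 lid in tub frame mm [ 2.6  -0.8  -2.87] F tub [ 0.7  2.8 36.2] M [ 0.51  1.14 -0.1 ]
clock: 16.92
ee_pos: [0.5168, 0.1417, 0.126]
tcp_rot: [0.175, -0.091, 0.98, 0.016]
wrist_force: [-14.7, -0.4, 23.6]
grip_width: 0.0193
t 16.93 lid in tub frame mm [ 2.71 -0.75 -3.  ] F tub [-0.8  2.3 27.7] M [ 0.46  1.08 -0.07]
rotfix [-0.0002  0.0025 -0.0002] q [ 0.26  0.36  2.13 -0.09  0.3  -1.42] w 0.0193
 to 0.06 [-0.0333 -0.0055  0.0532] to 0.02 [-0.0137 -0.0018  0.0186] to 0.004 [-0.0058 -0.0003  0.0047] to 0 [-0.0038  0.      0.0013] to -0.006 [-0.0009  0.0006 -0.0039]
```

```bash
python3 -m jog '[{"dx":-0.0055,"dy":0,"dz":0.0035,"rx":0,"ry":0.0025,"rz":0,"jaw":255},{"dx":0,"dy":0,"dz":0,"rx":0,"ry":0,"rz":0,"jaw":255}]'; python3 st.py; python3 -m jog '[{"dx":0.001,"dy":0,"dz":-0.0012,"rx":0,"ry":0,"rz":0,"jaw":255},{"dx":0,"dy":0,"dz":0,"rx":0,"ry":0,"rz":0,"jaw":255}]'; python3 st.py|head -1
```

```text
clock: 17.18
ee_pos: [0.5113, 0.1417, 0.1295]
tcp_rot: [0.174, -0.091, 0.98, 0.016]
wrist_force: [-0.8, 0.5, -0.8]
grip_width: 0.0193
t 17.18 lid in tub frame mm [-0.32  0.26  2.76] F tub [-1.   0.6 -0.3] M [ 0.07  0.17 -0.04]
rotfix [-0.0003  0.0001 -0.0001] q [ 0.26  0.35  2.13 -0.09  0.31 -1.41] w 0.0193
 to 0.06 [-0.0278 -0.0055  0.0497] to 0.02 [-0.0081 -0.0018  0.0151] to 0.004 [-0.0003 -0.0003  0.0012] to 0 [ 0.0017  0.0001 -0.0022] to -0.006 [ 0.0046  0.0006 -0.0074]
clock: 17.42
ee_pos: [0.5126, 0.1416, 0.1277]
tcp_rot: [0.174, -0.091, 0.98, 0.016]
wrist_force: [-0.8, 0.3, -1.7]
grip_width: 0.0195
t 17.43 lid in tub frame mm [-0.17 -0.04  0.53] F tub [-1.5  0.4 -1.1] M [ 0.03  0.11 -0.01]
```

```bash
for i in 1 2 3; do python3 -m jog '[{"dx":0.0006,"dy":0,"dz":-0.0011,"rx":0,"ry":0,"rz":0,"jaw":255}]' >/dev/null; python3 st.py|head -1;  done
```

```text
t 17.55 lid in tub frame mm [-0.24 -0.22 -0.98] F tub [-0.3 -0.1  0.2] M [ 0.1   0.08 -0.02]
t 17.68 lid in tub frame mm [-0.84 -0.33 -2.22] F tub [-1.5  1.7 14.2] M [ 0.44  0.62 -0.07]
t 17.8 lid in tub frame mm [-1.27 -0.27 -2.86] F tub [ 0.4  3.5 27.9] M [ 0.42  0.75 -0.11]
```

Centred and with small side force, it still stops at the rim, so lid 1 is the tight one. I'll put it back in bay 1.

```bash
python3 -m jog '[{"dx":-0.014,"dy":-0.002,"dz":0.025,"rx":0,"ry":0,"rz":0,"jaw":255},{"dx":-0.02,"dy":-0.002,"dz":0.04,"rx":0,"ry":0,"rz":0,"jaw":255},{"dx":-0.01,"dy":-0.02,"dz":0.03,"rx":0,"ry":0,"rz":0,"jaw":255},{"dx":0,"dy":-0.045,"dz":0,"rx":-0.0122,"ry":0.1305,"rz":-0.0455,"jaw":255},{"dx":0,"dy":-0.045,"dz":0,"rx":-0.0122,"ry":0.1305,"rz":-0.0455,"jaw":255},{"dx":0,"dy":-0.045,"dz":0,"rx":-0.0122,"ry":0.1305,"rz":-0.0455,"jaw":255},{"dx":0,"dy":-0.045,"dz":-0.01,"rx":-0.0122,"ry":0.1305,"rz":-0.0455,"jaw":255},{"dx":0,"dy":-0.045,"dz":-0.02,"rx":0,"ry":0,"rz":0,"jaw":255},{"dx":0,"dy":-0.01,"dz":-0.03,"rx":0,"ry":0,"rz":0,"jaw":255},{"dx":0,"dy":0,"dz":0,"rx":0,"ry":0,"rz":0,"jaw":255}]'; python3 vt.py 1.5708 0.175
```

```text
clock: 19.05
ee_pos: [0.4689, -0.1258, 0.1613]
tcp_rot: [-0.093, 0.002, 0.996, 0.001]
wrist_force: [0.8, -1.0, -0.4]
grip_width: 0.0196
rotfix [-0.0011 -0.0106  0.0045] q [-0.26  0.41  1.88 -0.05  1.04 -1.79] [ 0.4689 -0.1258  0.1613]
```

```bash
python3 -m jog '[{"dx":-0.0025,"dy":0.0068,"dz":-0.02,"rx":-0.001,"ry":-0.01,"rz":0.0045,"jaw":255},{"dx":0,"dy":0,"dz":-0.035,"rx":0,"ry":0,"rz":0,"jaw":255},{"dx":0,"dy":0,"dz":-0.02,"rx":0,"ry":0,"rz":0,"jaw":255},{"dx":0,"dy":0,"dz":0,"rx":0,"ry":0,"rz":0,"jaw":255}]'; python3 vt.py 1.5708 0.175
```

```text
clock: 19.55
ee_pos: [0.4692, -0.1171, 0.0887]
tcp_rot: [-0.085, -0.001, 0.996, -0.001]
wrist_force: [0.2, 0.7, -0.1]
grip_width: 0.0192
rotfix [ 0.0011  0.0055 -0.0019] q [-0.24  0.51  1.92 -0.06  0.87 -1.78] [ 0.4692 -0.1171  0.0887]
```

```bash
python3 -m jog '[{"dx":-0.003,"dy":-0.0025,"dz":-0.012,"rx":0.001,"ry":0.0055,"rz":0,"jaw":255},{"dx":0,"dy":0,"dz":-0.02,"rx":0,"ry":0,"rz":0,"jaw":255},{"dx":0,"dy":0,"dz":-0.009,"rx":0,"ry":0,"rz":0,"jaw":255},{"dx":0,"dy":0,"dz":0,"rx":0,"ry":0,"rz":0,"jaw":255}]'; python3 vt.py 1.5708 0.175
```

```text
clock: 20.05
ee_pos: [0.4685, -0.1197, 0.0496]
tcp_rot: [-0.085, -0.002, 0.996, -0.001]
wrist_force: [0.0, 0.7, -0.1]
grip_width: 0.0191
rotfix [ 0.0015  0.0051 -0.0034] q [-0.25  0.58  1.93 -0.06  0.79 -1.78] [ 0.4685 -0.1197  0.0496]
```

```bash
python3 -m jog '[{"dx":-0.002,"dy":0,"dz":-0.008,"rx":0,"ry":0.004,"rz":-0.003,"jaw":255},{"dx":0,"dy":0,"dz":-0.0035,"rx":0,"ry":0,"rz":0,"jaw":255},{"dx":0,"dy":0,"dz":0,"rx":0,"ry":0,"rz":0,"jaw":255}]'; python3 -m jog '[{"dx":0,"dy":0,"dz":-0.0005,"rx":0,"ry":0,"rz":0,"jaw":172},{"dx":0,"dy":0,"dz":0,"rx":0,"ry":0,"rz":0,"jaw":172},{"dx":0,"dy":0,"dz":0.03,"rx":0,"ry":0,"rz":0,"jaw":172},{"dx":0,"dy":0,"dz":0.04,"rx":0,"ry":0,"rz":0,"jaw":172},{"dx":0.001,"dy":-0.034,"dz":0.03,"rx":0,"ry":0,"rz":0,"jaw":172},{"dx":0.002,"dy":-0.033,"dz":0,"rx":0,"ry":0,"rz":0,"jaw":172},{"dx":0,"dy":0,"dz":0,"rx":0,"ry":0,"rz":0,"jaw":172}]'; python3 vt.py 1.5708 0.175
python3 - <<'E'
from h import *
o=get_obs();c=read_camera('wrist');im=c['color'];T=wristT(c,o);cv2.imwrite('pics/w9.png',im)
hsv=cv2.cvtColor(im,cv2.COLOR_BGR2HSV);m=cv2.inRange(hsv,(100,130,40),(125,255,255))
k,l,s,ce=cv2.connectedComponentsWithStats(m)
for i in range(1,k):
    if s[i,4]>150:
        x,y,w,h,_=s[i];print(s[i],ray(c,x+w/2,y+h/2,T,.019).round(4),'left/right edges',ray(c,x,y+h/2,T,.019).round(4),ray(c,x+w,y+h/2,T,.019).round(4))
for p in ([.465,-.119],[.468,-.186],[.471,-.253]):
  e=circ(c,T,np.array(p+[.019]),np.eye(3),.029);print(p,e.min(0).round(),e.max(0).round())
E
```

```text
clock: 20.42
ee_pos: [0.4671, -0.1199, 0.0384]
tcp_rot: [-0.086, 0.0, 0.996, -0.001]
wrist_force: [-1.2, 0.4, -0.6]
grip_width: 0.0193
clock: 21.3
ee_pos: [0.4703, -0.1884, 0.1422]
tcp_rot: [-0.086, -0.001, 0.996, -0.002]
wrist_force: [-0.5, 0.5, -1.1]
grip_width: 0.0285
rotfix [ 0.003   0.0037 -0.0014] q [-0.37  0.45  1.85 -0.08  1.   -1.89] [ 0.4703 -0.1884  0.1422]
[ 154  153  213   94 5241] [ 0.4678 -0.1869  0.019 ] left/right edges [ 0.468  -0.2824  0.019 ] [ 0.4677 -0.0916  0.019 ]
[ 95 164  26  26 234] [ 0.4473 -0.3226  0.019 ] left/right edges [ 0.4473 -0.3342  0.019 ] [ 0.4473 -0.3111  0.019 ]
[250 185  27  29 347] [ 0.4674 -0.1842  0.019 ] left/right edges [ 0.4674 -0.1963  0.019 ] [ 0.4674 -0.1721  0.019 ]
[168 186  34  30 559] [ 0.4688 -0.2546  0.019 ] left/right edges [ 0.4688 -0.2698  0.019 ] [ 0.4688 -0.2393  0.019 ]
[0.465, -0.119] [304. 165.] [369. 229.]
[0.468, -0.186] [229. 168.] [294. 232.]
[0.471, -0.253] [155. 171.] [219. 235.]
```

```bash
python3 - <<'E'
from h import *
o=get_obs();c=read_camera('wrist');im=c['color'];T=wristT(c,o)
hsv=cv2.cvtColor(im,cv2.COLOR_BGR2HSV);m=cv2.inRange(hsv,(100,150,70),(125,255,255))
for p in ([.465,-.119],[.468,-.186],[.471,-.253]):
  best=[]
  for dx in np.arange(-.006,.0061,.0005):
    for dy in np.arange(-.004,.0041,.001):
      P=np.array([p[0]+dx,p[1]+dy,.019]);f=lambda r:np.mean([m[int(round(v)),int(round(u))]>0 for u,v in circ(c,T,P,np.eye(3),r,90)])
      best.append((f(.028)+f(.027)-f(.031)-f(.032),dx,dy))
  best.sort(reverse=True);print(p,[tuple(np.round(b,4)) for b in best[:4]])
E
sed -i 's/XX/XX/' h.py
```

```text
[0.465, -0.119] [(np.float64(1.6667), np.float64(0.0005), np.float64(-0.002)), (np.float64(1.6111), np.float64(0.0), np.float64(-0.002)), (np.float64(1.6), np.float64(0.0005), np.float64(-0.003)), (np.float64(1.5778), np.float64(-0.0005), np.float64(-0.002))]
[0.468, -0.186] [(np.float64(1.4444), np.float64(-0.003), np.float64(0.001)), (np.float64(1.4111), np.float64(-0.0035), np.float64(0.001)), (np.float64(1.3556), np.float64(-0.003), np.float64(0.0)), (np.float64(1.3556), np.float64(-0.0035), np.float64(0.0))]
[0.471, -0.253] [(np.float64(1.6), np.float64(-0.005), np.float64(0.0)), (np.float64(1.5111), np.float64(-0.0055), np.float64(0.0)), (np.float64(1.4111), np.float64(-0.006), np.float64(0.0)), (np.float64(1.3333), np.float64(-0.0055), np.float64(0.001))]
```

The mask fit gives lid 2 at (0.465, -0.1845) and lid 3 at (0.466, -0.2525). Lid 1 agrees with where I released it. Next is lid 2.

```bash
python3 -m jog '[{"dx":-0.004,"dy":0.004,"dz":-0.02,"rx":0.003,"ry":0.003,"rz":0,"jaw":172},{"dx":0,"dy":0,"dz":-0.035,"rx":0,"ry":0,"rz":0,"jaw":172},{"dx":0,"dy":0,"dz":-0.02,"rx":0,"ry":0,"rz":0,"jaw":172},{"dx":0,"dy":0,"dz":0,"rx":0,"ry":0,"rz":0,"jaw":172}]'; python3 vt.py 1.5708 0.175
```

```text
clock: 21.9
ee_pos: [0.4643, -0.178, 0.0638]
tcp_rot: [-0.089, -0.003, 0.996, 0.001]
wrist_force: [-0.5, 0.3, 0.8]
grip_width: 0.0288
rotfix [-0.003  -0.0038 -0.0056] q [-0.35  0.57  1.9  -0.08  0.84 -1.87] [ 0.4643 -0.178   0.0638]
```

```bash
python3 -m jog '[{"dx":0.0019,"dy":-0.0065,"dz":-0.004,"rx":-0.003,"ry":-0.004,"rz":-0.005,"jaw":172},{"dx":0,"dy":0,"dz":-0.012,"rx":0,"ry":0,"rz":0,"jaw":172},{"dx":0,"dy":0,"dz":0,"rx":0,"ry":0,"rz":0,"jaw":172}]'; python3 vt.py 1.5708 0.175
```

```text
clock: 22.28
ee_pos: [0.4671, -0.1843, 0.0481]
tcp_rot: [-0.086, -0.001, 0.996, -0.0]
wrist_force: [-0.3, 0.1, -0.1]
grip_width: 0.0287
rotfix [ 0.0007  0.0018 -0.0014] q [-0.36  0.6   1.89 -0.09  0.81 -1.87] [ 0.4671 -0.1843  0.0481]
```

```bash
python3 -m jog '[{"dx":-0.0012,"dy":0,"dz":-0.009,"rx":0,"ry":0.002,"rz":-0.001,"jaw":172},{"dx":0,"dy":0,"dz":-0.002,"rx":0,"ry":0,"rz":0,"jaw":172},{"dx":0,"dy":0,"dz":0,"rx":0,"ry":0,"rz":0,"jaw":172},{"dx":0,"dy":0,"dz":0,"rx":0,"ry":0,"rz":0,"jaw":255},{"dx":0,"dy":0,"dz":0,"rx":0,"ry":0,"rz":0,"jaw":255},{"dx":0,"dy":0,"dz":0,"rx":0,"ry":0,"rz":0,"jaw":255}]'; python3 -c "from st import *;grasp(.465,get_obs()['ee_pos'][1]);st()"; python3 vt.py 1.5708 0.175
```

```text
clock: 23.02
ee_pos: [0.4662, -0.1846, 0.0371]
tcp_rot: [-0.087, 0.0, 0.996, -0.001]
wrist_force: [-0.4, 0.9, 0.4]
grip_width: 0.0192
t 23.02 lid in tub frame mm [-154.55 -311.88  -20.47] F tub [-0.   1.   0.5] M [ 0.02 -0.14 -0.04]
rotfix [ 0.0487 -0.5221  0.1817] q [-0.36  0.62  1.89 -0.09  0.79 -1.87] w 0.0192
 to 0.06 [0.0169 0.3208 0.1429] to 0.02 [0.0366 0.3245 0.1082] to 0.004 [0.0444 0.3259 0.0944] to 0 [0.0464 0.3263 0.0909] to -0.006 [0.0493 0.3269 0.0857]
rotfix [0.0011 0.001  0.    ] q [-0.36  0.62  1.89 -0.09  0.79 -1.87] [ 0.4662 -0.1846  0.0371]
```

Gripped. Now I'll carry it to the tub in the same way.

```bash
python3 -m jog '[{"dx":0,"dy":0,"dz":0.03,"rx":0,"ry":0,"rz":0,"jaw":255},{"dx":0,"dy":0,"dz":0.05,"rx":0,"ry":0,"rz":0,"jaw":255},{"dx":0,"dy":0.01,"dz":0.05,"rx":0,"ry":0,"rz":0,"jaw":255},{"dx":0,"dy":0.045,"dz":0.045,"rx":0,"ry":0,"rz":0,"jaw":255},{"dx":0,"dy":0.046,"dz":0,"rx":0.0122,"ry":-0.1305,"rz":0.0455,"jaw":255},{"dx":0,"dy":0.046,"dz":0,"rx":0.0122,"ry":-0.1305,"rz":0.0455,"jaw":255},{"dx":0,"dy":0.046,"dz":0,"rx":0.0122,"ry":-0.1305,"rz":0.0455,"jaw":255},{"dx":0.003,"dy":0.046,"dz":0,"rx":0.0122,"ry":-0.1305,"rz":0.0455,"jaw":255},{"dx":0.005,"dy":0.046,"dz":-0.01,"rx":0,"ry":0,"rz":0,"jaw":255},{"dx":0.005,"dy":0.03,"dz":-0.02,"rx":0,"ry":0,"rz":0,"jaw":255},{"dx":0,"dy":0,"dz":0,"rx":0,"ry":0,"rz":0,"jaw":255}]'; python3 st.py
```

```text
clock: 24.4
ee_pos: [0.4782, 0.1381, 0.1885]
tcp_rot: [0.185, -0.094, 0.978, 0.018]
wrist_force: [0.6, -0.0, -0.7]
grip_width: 0.0191
t 24.4 lid in tub frame mm [ 1.21  2.97 69.67] F tub [ 0.1 -0.1 -0.9] M [ 0.03  0.14 -0.05]
rotfix [-0.0066  0.023  -0.0062] q [ 0.27  0.18  2.18 -0.07  0.41 -1.43] w 0.0191
 to 0.06 [ 0.005  -0.0019 -0.0086] to 0.02 [ 0.0246  0.0018 -0.0432] to 0.004 [ 0.0325  0.0033 -0.0571] to 0 [ 0.0344  0.0036 -0.0605] to -0.006 [ 0.0374  0.0042 -0.0657]
```

```bash
python3 -m jog '[{"dx":0.013,"dy":0.001,"dz":-0.025,"rx":-0.0066,"ry":0.023,"rz":-0.0062,"jaw":255},{"dx":0.013,"dy":0.001,"dz":-0.02,"rx":0,"ry":0,"rz":0,"jaw":255},{"dx":0.003,"dy":0,"dz":-0.004,"rx":0,"ry":0,"rz":0,"jaw":255},{"dx":0,"dy":0,"dz":0,"rx":0,"ry":0,"rz":0,"jaw":255}]'; python3 st.py
```

```text
clock: 24.9
ee_pos: [0.5081, 0.138, 0.1407]
tcp_rot: [0.174, -0.091, 0.98, 0.015]
wrist_force: [-0.2, -0.1, -0.1]
grip_width: 0.0193
t 24.9 lid in tub frame mm [ 1.92 -2.85 13.54] F tub [-0.2 -0.1 -0. ] M [ 0.11  0.1  -0.02]
rotfix [0.0005 0.0008 0.0005] q [ 0.26  0.32  2.14 -0.08  0.33 -1.43] w 0.0193
 to 0.06 [-0.025  -0.0018  0.0393] to 0.02 [-0.0053  0.0019  0.0046] to 0.004 [ 0.0026  0.0033 -0.0092] to 0 [ 0.0045  0.0037 -0.0127] to -0.006 [ 0.0075  0.0043 -0.0179]
```

```bash
python3 -m jog '[{"dx":0.001,"dy":0.0033,"dz":-0.005,"rx":0,"ry":0.001,"rz":0,"jaw":255},{"dx":0.0005,"dy":0,"dz":-0.003,"rx":0,"ry":0,"rz":0,"jaw":255},{"dx":0,"dy":0,"dz":0,"rx":0,"ry":0,"rz":0,"jaw":255}]'; python3 st.py; for i in 1 2 3; do python3 -m jog '[{"dx":0.0008,"dy":0.0001,"dz":-0.0013,"rx":0,"ry":0,"rz":0,"jaw":255}]' >/dev/null; python3 st.py|head -1;  done
```

```text
clock: 25.28
ee_pos: [0.5097, 0.141, 0.134]
tcp_rot: [0.174, -0.091, 0.98, 0.015]
wrist_force: [0.1, 0.5, -0.1]
grip_width: 0.0191
t 25.27 lid in tub frame mm [ 0.42 -0.18  6.73] F tub [ 0.1  0.4 -0.2] M [ 0.09  0.13 -0.02]
rotfix [0.     0.0018 0.0012] q [ 0.26  0.34  2.14 -0.09  0.32 -1.41] w 0.0191
 to 0.06 [-0.0265 -0.0048  0.046 ] to 0.02 [-0.0069 -0.0011  0.0113] to 0.004 [ 0.001   0.0003 -0.0025] to 0 [ 0.003   0.0007 -0.006 ] to -0.006 [ 0.0059  0.0013 -0.0112]
t 25.4 lid in tub frame mm [ 0.63 -0.15  5.35] F tub [-0.5  0.1 -0.9] M [ 0.08  0.15 -0.08]
t 25.52 lid in tub frame mm [ 0.74 -0.13  3.83] F tub [-0.6  0.7  0.1] M [ 0.1   0.14 -0.04]
t 25.65 lid in tub frame mm [ 0.85 -0.14  2.22] F tub [-0.2  0.5 -1.5] M [ 0.04  0.12 -0.05]
```

```bash
for i in 1 2 3 4; do python3 -m jog '[{"dx":0.0005,"dy":0.0001,"dz":-0.0012,"rx":0,"ry":0,"rz":0,"jaw":255}]' >/dev/null; python3 st.py|head -1;  done
```

```text
t 25.77 lid in tub frame mm [ 0.67 -0.16  0.79] F tub [-0.4  0.7 -0.8] M [ 0.07  0.05 -0.06]
t 25.9 lid in tub frame mm [ 0.35 -0.16 -0.6 ] F tub [-0.9  1.1  1.2] M [-0.07  0.23  0.06]
t 26.02 lid in tub frame mm [-0.09 -0.29 -1.94] F tub [-1.2 -1.3  2.5] M [-0.39  0.3  -0.02]
t 26.15 lid in tub frame mm [-0.4  -0.47 -3.24] F tub [-0.5 -2.   1.6] M [-0.51  0.14  0.04]
```

It's sliding over the rim with little force. I'll continue along the axis.

```bash
for i in 1 2 3; do python3 -m jog '[{"dx":0.0007,"dy":0.0,"dz":-0.0012,"rx":0,"ry":0,"rz":0,"jaw":255}]' >/dev/null; python3 st.py|head -1;  done
```

```text
t 26.27 lid in tub frame mm [-0.39 -0.69 -4.73] F tub [ 0.5 -1.   0.5] M [-0.17  0.15 -0.  ]
t 26.4 lid in tub frame mm [-0.37 -0.78 -5.99] F tub [-0.1  0.3 17.8] M [-0.08  0.69 -0.06]
t 26.52 lid in tub frame mm [-0.44 -0.86 -6.82] F tub [-1.4  0.7 14.8] M [-0.06  0.63 -0.07]
```

It resists at the pips (6 to 7 mm down), so this looks like the fitting lid. I'll check it's square, then press on.

```bash
python3 st.py | sed -n 2p; for i in 1 2 3; do python3 -m jog '[{"dx":0.0011,"dy":0.0001,"dz":-0.0018,"rx":0,"ry":0,"rz":0,"jaw":255}]' >/dev/null; python3 st.py|head -1;  done;python3 st.py
```

```text
rotfix [0.0004 0.0012 0.0012] q [ 0.26  0.37  2.13 -0.1   0.29 -1.41] w 0.0193
t 26.65 lid in tub frame mm [-0.43 -0.89 -8.55] F tub [-0.6 -0.9  4.3] M [-0.19  0.37 -0.03]
t 26.77 lid in tub frame mm [ -0.4   -0.94 -10.66] F tub [-0.7 -0.9 -2.4] M [-0.08  0.2   0.01]
t 26.9 lid in tub frame mm [ -0.51  -1.01 -12.78] F tub [ 1.6 -0.  33. ] M [ 0.    1.06 -0.06]
t 26.9 lid in tub frame mm [ -0.51  -1.01 -12.78] F tub [ 1.6 -0.  33. ] M [ 0.    1.06 -0.06]
rotfix [0.0004 0.001  0.001 ] q [ 0.26  0.39  2.12 -0.1   0.28 -1.41] w 0.0192
 to 0.06 [-0.0355 -0.0057  0.0633] to 0.02 [-0.0158 -0.002   0.0287] to 0.004 [-0.008  -0.0005  0.0148] to 0 [-0.006  -0.0001  0.0113] to -0.006 [-0.0031  0.0004  0.0061]
```

It passed the pips, the force dropped, and it bottomed at about 13 mm. Now I'll unload and pull gently to check that it holds.

```bash
for i in 1 2 3 4 5 6; do python3 -m jog '[{"dx":-0.0002,"dy":0,"dz":0.0003,"rx":0,"ry":0,"rz":0,"jaw":255}]' >/dev/null; python3 st.py|head -1;  done
```

```text
t 27.02 lid in tub frame mm [ -0.49  -0.97 -12.46] F tub [-0.6 -1.4  3. ] M [-0.18  0.29 -0.04]
t 27.15 lid in tub frame mm [ -0.48  -0.97 -12.16] F tub [-0.9 -0.9  2.7] M [-0.21  0.28 -0.06]
t 27.27 lid in tub frame mm [ -0.5   -0.95 -11.88] F tub [-0.6 -2.2  2.3] M [-0.24  0.24  0.02]
t 27.4 lid in tub frame mm [ -0.54  -0.95 -11.58] F tub [-0.4 -0.8  0. ] M [-0.27  0.19  0.02]
t 27.52 lid in tub frame mm [ -0.49  -0.96 -11.38] F tub [ 0.3 -1.6 -3.3] M [-0.31  0.13 -0.04]
t 27.65 lid in tub frame mm [ -0.55  -0.98 -11.24] F tub [-0.6 -1.9 -5.3] M [-0.28  0.04  0.01]
```

It holds against a 5 N pull. I'll press it home once more, unload, release and retreat.

```bash
python3 -m jog '[{"dx":0.0006,"dy":0,"dz":-0.0012,"rx":0,"ry":0,"rz":0,"jaw":255},{"dx":0.0007,"dy":0,"dz":-0.0012,"rx":0,"ry":0,"rz":0,"jaw":255}]' >/dev/null; python3 st.py|head -1; python3 -m jog '[{"dx":0.0006,"dy":0,"dz":-0.0008,"rx":0,"ry":0,"rz":0,"jaw":255}]'>/dev/null; python3 st.py|head -1;python3 -m jog '[{"dx":-0.0002,"dy":0,"dz":0.0004,"rx":0,"ry":0,"rz":0,"jaw":255}]'>/dev/null; python3 st.py|head -1
```

```text
t 27.9 lid in tub frame mm [ -0.51  -1.04 -12.91] F tub [ 0.2  0.  41.6] M [ 0.11  1.21 -0.04]
t 28.02 lid in tub frame mm [ -0.54  -1.02 -12.78] F tub [ 0.2 -0.4 21.7] M [ 0.04  0.82 -0.03]
t 28.15 lid in tub frame mm [ -0.49  -0.92 -11.87] F tub [-0.3 -1.6  1.9] M [-0.29  0.29  0.02]
```

```bash
python3 -m jog '[{"dx":0,"dy":0,"dz":0,"rx":0,"ry":0,"rz":0,"jaw":150},{"dx":0,"dy":0,"dz":0,"rx":0,"ry":0,"rz":0,"jaw":150},{"dx":0,"dy":0,"dz":0,"rx":0,"ry":0,"rz":0,"jaw":150}]'; python3 st.py|head -1; python3 -m jog '[{"dx":-0.0075,"dy":-0.0014,"dz":0.013,"rx":0,"ry":0,"rz":0,"jaw":150},{"dx":-0.015,"dy":-0.0028,"dz":0.026,"rx":0,"ry":0,"rz":0,"jaw":150},{"dx":-0.015,"dy":-0.003,"dz":0.026,"rx":0,"ry":0,"rz":0,"jaw":150},{"dx":-0.015,"dy":-0.003,"dz":0.026,"rx":0,"ry":0,"rz":0,"jaw":150},{"dx":0,"dy":0,"dz":0,"rx":0,"ry":0,"rz":0,"jaw":150}]'
python3 - <<'E'
from h import *
# checks by numbers: fit the lid's top disc (4 mm above rim when home) in wrist and side views
o=get_obs();A=axes(.186);m0=np.array([.5288,.1448,.097])
for n in('wrist','side'):
    c=read_camera(n);im=c['color'];cv2.imwrite(f'pics/end_{n}.png',im)
    T=wristT(c,o) if n=='wrist' else c['cam_to_world']
    hsv=cv2.cvtColor(im,cv2.COLOR_BGR2HSV);m=cv2.inRange(hsv,(100,130,60),(125,255,255))
    for s in (0.001,.004,.007):
      best=[]
      for dx in np.arange(-.006,.0061,.001):
        for dy in np.arange(-.006,.0061,.001):
          P=m0+A@np.array([dx,dy,s]);f=lambda r:np.mean([m[int(round(v)),int(round(u))]>0 for u,v in circ(c,T,P,A,r,90)])
          best.append((f(.028)+f(.027)-f(.031)-f(.0325),dx,dy))
      best.sort(reverse=True);print(n,s,np.round(best[0],4))
    k,l,st_,ce=cv2.connectedComponentsWithStats(m)
    print([(x.tolist(),cc.round().tolist()) for x,cc in zip(st_[1:],ce[1:]) if x[4]>60])
E
```

```text
clock: 28.52
ee_pos: [0.5189, 0.1424, 0.1176]
tcp_rot: [0.174, -0.091, 0.98, 0.016]
wrist_force: [0.7, -0.2, 0.1]
grip_width: 0.0365
t 28.52 lid in tub frame mm [  0.31  -0.54 -12.1 ] F tub [ 0.6 -0.3 -0.2] M [ 0.06  0.11 -0.06]
clock: 29.15
ee_pos: [0.4631, 0.1317, 0.2128]
tcp_rot: [0.174, -0.091, 0.98, 0.016]
wrist_force: [0.2, 0.2, -1.0]
grip_width: 0.0364
wrist 0.001 [ 0.8333  0.001  -0.003 ]
wrist 0.004 [ 0.8222  0.001  -0.002 ]
wrist 0.007 [ 0.8111  0.001  -0.002 ]
[([227, 14, 66, 24, 1335], [260.0, 25.0]), ([378, 23, 9, 18, 109], [383.0, 32.0]), ([0, 30, 12, 16, 93], [5.0, 39.0]), ([314, 30, 23, 9, 162], [324.0, 34.0]), ([340, 31, 24, 10, 182], [353.0, 35.0]), ([5, 44, 20, 33, 326], [14.0, 60.0]), ([0, 66, 7, 21, 101], [2.0, 78.0]), ([228, 173, 60, 45, 820], [260.0, 190.0])]
side 0.001 [ 0.6889 -0.002   0.006 ]
side 0.004 [ 0.9444 -0.003   0.005 ]
side 0.007 [ 0.9444 -0.003   0.    ]
[([223, 164, 20, 18, 269], [232.0, 172.0]), ([214, 237, 19, 9, 99], [223.0, 241.0]), ([219, 268, 25, 14, 188], [230.0, 275.0])]
```

```bash
python3 -c "
from rig import ticket
print(ticket.finish_job())"
```

```text
the job is handed in; nothing more can be done
None
```

The tub is closed: the lid from bay 2 clicked on, and I handed the job in at about 29 s of the 72 s. The gripper was open and about 10 cm clear of the lid at hand-in.

- **Lid 1 (bay 1):** I gripped it a second time, because the first grip brought joint 5 to its range limit. It stopped on the rim at up to about 40 N wherever I moved it along the slope, so I took it for the tight one. I put it back flat in bay 1.
- **Lid 2 (bay 2):** It slid about 6 mm down over the rim and met about 18 N at the pips. The resistance then dropped away and it seated at about 13 mm, with the tool square to the tub within about 0.2°. It held against a pull of about 5 N, and I pressed it home again with about 41 N before letting go.
- **Lid 3 (bay 3):** I never touched it.

**Final checks:** After release, the side camera showed a blue lid on the tub and the other two still in their bays. While putting lid 1 back the first time, I read about 5 N of sideways force, probably from the bay wall, and moved clear of it.

**Not confirmed:**
- I could not read the four seal quarters. That the lid is down evenly rests on the forces and depth.
- The outline fit of the lid in the final pictures was weak. The two cameras differed by several millimetres, so the pictures don't confirm the last millimetre.
- I had used up my picture views, so I checked the end state by numbers only and did not check the other goods again.

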